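# Contact check in the galley corner

## Robot

A 6-joint arm with a two-finger parallel gripper is mounted at the origin on the work surface. World frame = base frame: x ahead of the robot, y to its left, z up, the work surface at z = 0. Lengths are in m, angles in degrees, forces in N, time in s.
With the tool pointing down it reaches from about 0.35 to 0.875 m from the base axis. Payload 4.2 kg.
Tool frame: the origin (TCP) lies between the finger pads; the fingertips stand 17 mm ahead of it and the grasp point (between the pads) lies 2 mm behind it; z points along the fingers, y is the line along which they close (so a half turn about z gives the same grasp; the last joint's range is limited). The gripper opens to 87 mm and grips with 3 to 60 N. Pads are 19 mm wide; open, the fingers measure 117 mm over their backs; the gripper's body (75 mm by 190 mm) begins 51 mm behind the grasp point.
Start: joints at [87.009, 22.042, 0.453, 0, -68.411, -14.817], TCP at [0.191, 0.595, 0.24] pointing down, gripper open.
Joint ranges: [-179.83, 179.83], [-69.29, 118.12], [-61.27, 80.66], [-181.25, 117.63], [-171.15, -9.14], [-177.46, 177.46]. Speed limits (degrees/s): [159.86, 159.86, 180, 180, 180, 180].

## Interface

Orientations are given as a 3x3 rotation matrix whose columns are the frame's x, y, z axes.
In Python, from station import sense, capture, r, masks_of gives the robot as it stands.
- The arm moves only by the tool apply_moves, never from a script. Its argument "steps" is a list that holds one entry, the list of rows, each a list of 7 numbers: the opening, from 0 (shut) to 1 (fully open), then the shift along the tool's x, y, z in mm, then the turn, a rotation vector about the tool's x, y, z in rad. A call has 1 to 12 rows; each row shifts and turns the commanded pose from where the row before left it, along the tool's axes as they then stand; what a row does not reach is not made up. A row lasts 1/8 s, in which the tool goes at most 62.5 mm and 10.7 degrees, less where a joint would pass 70% of its speed; a pose out of reach is approached as far as the arm can. A call with a gripper value outside its range is refused whole. The fingers move at their own pace and stop on an object; the grip force is fixed at half the most. Time passes only in rows, so rows that do not move let the fingers close. It gives the time, the measured TCP pose, the force and the opening at its end, in the units of the state.
- sense(): the state, without advancing time (a new reading comes with each control period).
- capture(name): name is "scene" or "top" or "wrist"; returns a dict with "color" (420x560x3 uint8, red, green, blue), "vfov" (degrees; the focal length in pixels is half the picture's height over the tangent of half this angle, whatever the lens; pixels are square), "cx", "cy" (the principal point, pixels), "T" (4x4, takes a point from camera to world coordinates). Camera axes: x right, y down, z forward; pixel columns grow to the right and rows downward; lengths in m; the calibration is good to about 2 mm. A picture is of the moment at which its call begins. There is no depth.
- r.finish_job(): hands the job in, once; it reports no verdict.
Trained networks look in a picture, given as the dict that the camera call returned (one of the last four; its "shot" number tells which), for a name from the list of things; names that differ only in an ending like _2 or _b are one class to them, and where a whole thing is asked for, a point or a joint stands for the part that bears it (a point fixed in the world has none). Each returns a list of dicts, best first, with "confidence" (0 to 1); they miss things now and then, are a little off and sometimes report something else, mostly with a low value. They report only what shows in the picture. A call takes as long as a camera call. They do not tell look-alikes from the thing itself.
- masks_of(picture, thing): "pixels" (420x560 bool, what is visible of it) and "box" ([left, top, width, height] in pixels, round what is visible of it).
The state is a dict: "time_s": time; "joints": joint angles; "joint_velocities": joint speeds; "effort": joint torques, N m; "tcp_pos": TCP position; "ee_rot": TCP orientation; "wrist_force": force on the tool from outside, world axes, zero at the start; "moment": the same for the moment, N m; "gripper_width": opening from 0.0 (shut) to 1.0 (fully open).
Only numpy, scipy, OpenCV 4.12 (cv2) and the standard library are available. Lean on these libraries where they do the work, as an engineer would, in place of code of your own. Each camera call takes 0.05 s, during which the arm holds its last target. There are 200 camera calls.

## Task

Do the safety check with the hand-held contact tester: take it out of its fork stand and, with its metal tip, gently press down first the sprung contact in the middle of the kettle base, then the round stud under the black shelf, then the square stud under the shelf, each by about half its travel and held there for about half a second. Then hang the tester back upright in its stand as it was and let go, without disturbing the mug, decanter, pitcher or scoop.

Things in the scene. Friction and masses are not known exactly. Their poses are not given: they have to be found in the camera images.
- tester_centre (a point): Middle of the grey box handle (32 mm along its x, 24 mm along its y, 76 mm tall) of the contact tester, which hangs upright in the fork stand, tip down. Grip it across the 24 mm (closing along its y). z points from tip to handle. The handle reaches 35 mm above this point and 38 mm below it. Half a turn about z makes no difference.
- tester_tip (a point): The round-nosed metal tip (radius 5 mm) at the lower end of the tester's stem, 127 mm from tester_centre along the tester's -z. Same axes as tester_centre.
- stand_rest (a point): Where tester_centre is when the tester hangs in mid-slot in its stand, 159 mm above the counter; z up, x from the slot's open mouth (45 mm from here) to its closed end (24 mm from here). The tip then is 32 mm above the counter.
- stand: Aluminium fork stand fixed to the counter; origin on the counter below stand_rest, same axes. Two level prongs, tops 112 mm above the counter, each 28 mm wide and 8 mm thick, carry the finger guard; the slot between them is 26 mm wide (along y). A column stands at the closed end; nothing is higher than 112 mm; base plate 8 mm thick.
- kettle_contact_top (a point): Centre of the flat top of the round steel contact (32 mm across) in the middle of the kettle base, a black disc 156 mm across and 18 mm high, fixed to the counter in the open; the top is 40 mm above the counter when not pressed.
- kettle_contact (a joint): How far the kettle base's contact is pressed down, m. Joint: 0 = up, grows to 0.010 m fully pressed down; spring about 0.75 N to start, plus 0.5 N per mm (5.7 N at the stop).
- round_stud_top (a point): Centre of the flat top of the round steel stud (30 mm across), 38 mm above the counter when not pressed, in the middle of a round black terminal block (78 mm across, 22 mm high) fixed under the shelf. It may be to the left or to the right of the square one.
- round_stud (a joint): How far the round stud is pressed down, m. Joint: 0 = up, grows to 0.010 m fully pressed down; spring about 0.75 N to start, plus 0.5 N per mm (5.7 N at the stop).
- square_stud_top (a point): Centre of the flat top of the square steel stud (28 x 28 mm), 38 mm above the counter when not pressed, in the middle of a square black terminal block (76 x 76 mm, 22 mm high) at the other side under the shelf.
- square_stud (a joint): How far the square stud is pressed down, m. Joint: 0 = up, grows to 0.010 m fully pressed down; spring about 0.75 N to start, plus 0.5 N per mm (5.7 N at the stop).
- shelf: Black steel shelf fixed on the counter, 600 mm long (y), 138 mm deep; origin on the counter, central; x from front (robot side) to back. Slats' underside 165 mm, top 171 mm up; front lip (x -69 mm) up to 187 mm; legs at x +-56, y +-288 mm; open front and back. Studs 39 to 49 mm behind the lip, seen through a 50 mm gap in the slats; the tester reaches them only leaning, tip foremost, about 35 degrees from vertical.
- mug: White porcelain mug, 80 mm across, 90 mm high, on the shelf; origin under its centre. Leave alone.
- decanter: Empty glass decanter, 94 mm across, 140 mm high, on the shelf; origin under its centre. Leave alone.
- pitcher: Small stainless milk pitcher, 76 mm across, 90 mm high, on the shelf; origin under its centre. Leave alone.
- scoop: Green plastic scoop lying on the counter: cup 50 mm across and 34 mm high, origin under the cup; handle reaching 106 mm along its -x. Leave alone.
- tester: The whole contact tester, 162 mm long, 110 to 180 g; origin at its tip, axes as tester_centre. Below the handle is a black round finger guard, 56 mm across, 6 mm thick, its underside 80 mm from the tip; below that a straight steel stem 10 mm thick.
There are look-alikes about, which are no part of the job. What is shaped like the tester but blue is not meant. Leave any pink look-alike of the stand alone.

How it is judged:
By the outcome, as a careful person would: the job done as asked, in the order asked, and still so for the second after the job is handed in, with the robot touching nothing.
It also fails if it takes over 72 s, if anything falls off the work surface, if the arm or the gripper's body presses on something with over 40 N, if the wrist force passes 120 N, or if a joint passes its speed limit or range.

## Working session

There is one attempt and no reset: what is moved stays moved. The work goes in short steps, Python scripts to look and compute and a tool call to move; the robot and the scene stay as the last step left them, time stands still between calls to the robot, and variables do not carry over. Pictures are saved under pics/ and viewed, on a budget of 13 in all, crops included, one or two more only if the job needs it, and the job is handed in when it is done.

Besides the shell and the picture viewer there is one more tool, called after "Request:" as name([rows], argument=value, ...), one row to a line, values as JSON. apply_moves: Moves the arm, as the interface text tells. Its arguments: {"type":"object","properties":{"steps":{"type":"array","items":{"type":"array","items":{"type":"array","items":{"type":"number"}}}}},"required":["steps"]}

```bash
ls; mkdir -p pics
cat > h.py <<'E'
import numpy as np, cv2
from station import sense, capture, r, masks_of
def K(p): return 210/np.tan(np.radians(p["vfov"])/2)
def ray(p,u,v):
    d=np.array([(u-p["cx"])/K(p),(v-p["cy"])/K(p),1.]); T=np.array(p["T"]); return T[:3,3],T[:3,:3]@d
def atz(p,u,v,z):
    o,d=ray(p,u,v); return o+d*(z-o[2])/d[2]
def proj(p,X):
    T=np.array(p["T"]); c=T[:3,:3].T@(np.array(X)-T[:3,3]); return c[:2]/c[2]*K(p)+[p["cx"],p["cy"]]
def tri(obs):
    A=np.zeros((3,3));b=np.zeros(3)
    for p,u,v in obs:
        o,d=ray(p,u,v); d=d/np.linalg.norm(d); M=np.eye(3)-np.outer(d,d); A+=M;b+=M@o
    return np.linalg.solve(A,b)
def save(n,img): cv2.imwrite(f"pics/{n}.png",cv2.cvtColor(img,cv2.COLOR_RGB2BGR))
E
python3 - <<'E'
from h import *
ps={n:capture(n) for n in("scene","top")}
save("both",cv2.resize(np.vstack([ps["scene"]["color"],ps["top"]["color"]]),(800*420//600*1,600*1)) if 0 else np.hstack([cv2.resize(ps[n]["color"],(400,300)) for n in ps]))
for n in ps: save(n,cv2.resize(ps[n]["color"],(800,600)))
for n,p in ps.items():
    print(n,p["vfov"],p["cx"],p["cy"],np.round(p["T"],3).tolist())
    for t in("tester","stand","kettle_contact","round_stud","square_stud","shelf","mug","decanter","pitcher","scoop"):
        for m in masks_of(p,t)[:3]:
            ys,xs=np.nonzero(m["pixels"]); print(n,t,round(m["confidence"],2),m["box"],[round(xs.mean(),1),round(ys.mean(),1)],len(xs))
E
```

```text
pics
scene 43.195368390334345 274.4424542936484 224.56584787748986 [[0.993, 0.092, -0.072, 0.579], [0.116, -0.85, 0.514, -0.676], [-0.014, -0.519, -0.855, 1.157], [0.0, 0.0, 0.0, 1.0]]
scene tester 0.87 [231.6, 263.9, 27.5, 33.7] [np.float64(242.8), np.float64(280.9)] 670
scene tester 0.8 [232.9, 333.4, 28.5, 35.9] [np.float64(242.7), np.float64(352.4)] 685
scene stand 0.92 [129.8, 265.1, 66.7, 71.3] [np.float64(163.4), np.float64(301.4)] 2730
scene kettle_contact 0.71 [330.6, 279.0, 13.1, 15.2] [np.float64(337.9), np.float64(285.9)] 151
scene kettle_contact 0.34 [342.6, 207.8, 17.3, 12.2] [np.float64(352.5), np.float64(214.6)] 155
scene kettle_contact 0.3 [214.8, 264.7, 53.8, 64.9] [np.float64(243.5), np.float64(303.6)] 2014
scene round_stud 0.61 [331.9, 277.4, 13.9, 16.1] [np.float64(338.1), np.float64(286.4)] 165
scene square_stud 0.57 [344.9, 209.1, 15.2, 15.9] [np.float64(352.6), np.float64(214.3)] 124
scene shelf 0.73 [255.1, 151.7, 9.5, 13.8] [np.float64(261.4), np.float64(159.9)] 116
scene shelf 0.71 [213.6, 264.5, 57.8, 70.2] [np.float64(242.7), np.float64(303.5)] 2178
scene
[... 1045 characters left out ...]
)] 166
top round_stud 0.62 [342.0, 220.7, 23.2, 25.0] [np.float64(352.1), np.float64(232.1)] 507
top round_stud 0.37 [317.2, 153.0, 4.4, 9.2] [np.float64(318.7), np.float64(156.1)] 50
top square_stud 0.36 [230.8, 140.4, 11.1, 8.0] [np.float64(238.4), np.float64(146.8)] 53
top shelf 0.62 [142.4, 75.1, 283.9, 105.8] [np.float64(287.6), np.float64(122.7)] 8726
top mug 0.62 [254.4, 66.6, 47.8, 54.3] [np.float64(279.0), np.float64(94.6)] 1955
top decanter 0.64 [174.2, 58.6, 49.0, 62.8] [np.float64(197.3), np.float64(88.1)] 2190
top pitcher 0.79 [340.5, 83.9, 51.6, 47.1] [np.float64(368.0), np.float64(109.7)] 1584
top scoop 0.77 [245.3, 235.5, 18.4, 60.6] [np.float64(255.4), np.float64(258.8)] 509
```

View pics/scene.png

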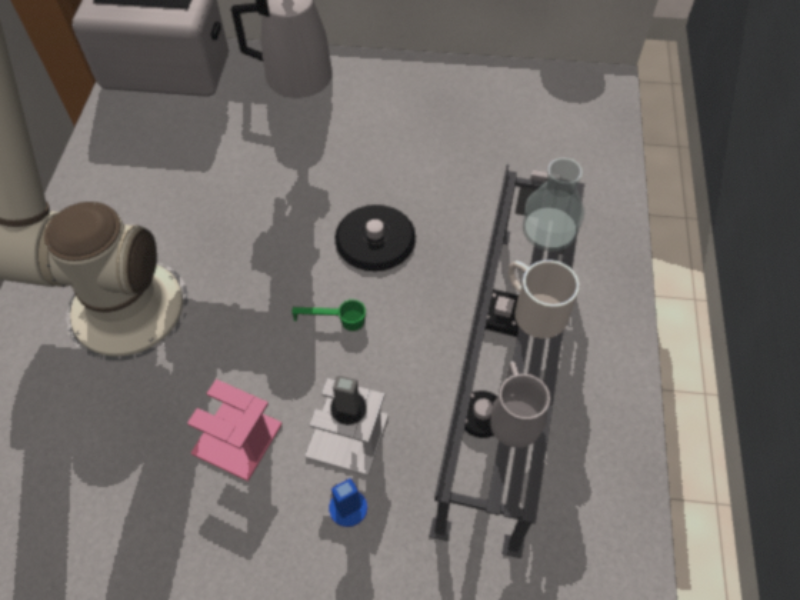

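View pics/top.png

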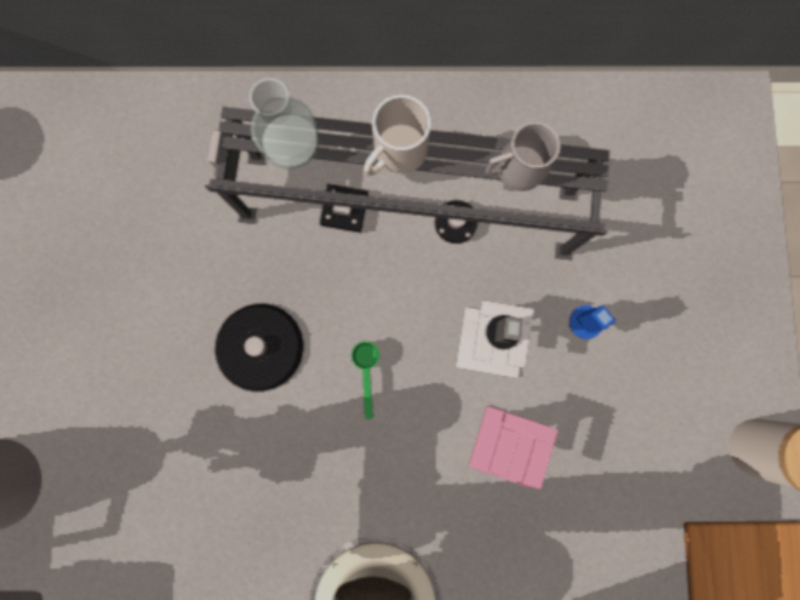

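The scene picture shows the grey tester in the aluminium stand at (345,400). The blue look-alike is at (347,500) and the pink stand at (235,430). The kettle contact is at (375,230), the square stud at (504,307) and the round stud at (484,409), both behind the lip. The top picture agrees: tester (510,330), blue (592,320), pink (513,447), kettle contact (255,346), square block (343,210), round block (456,222). I choose the grey tester in the aluminium stand and check it in a close crop.

Run:
```python
from h import *
s=capture("scene");t=capture("top")
def crop(p,x,y,w,h,k=5): return cv2.resize(p["color"][y:y+h,x:x+w],(w*k,h*k),interpolation=cv2.INTER_CUBIC)
a=crop(s,205,255,76,80);b=crop(t,315,200,76,80)
c=crop(s,325,200,76,40);d=crop(s,310,265,76,40)
save("crop",np.vstack([np.hstack([a,b]),np.hstack([c,d])]))
def show(n,X): print(n,np.round(X,4))
show("kettle tri",tri([(s,262.0,159.9),(t,178.0,242.3)]))
show("kettle s z.04",atz(s,261.4,159.9,.04)); show("kettle t",atz(t,177.8,242.3,.04))
show("round s",atz(s,338,286.2,.038)); show("square s",atz(s,352.6,214.3,.038)); show("square t",atz(t,239.5,146.8,.038))
# shelf lip ends in top & scene (z .187)
for z,pt in((.187,(211,186)),(.187,(604,230))): show("lip t",atz(t,pt[0]*.7,pt[1]*.7,z))
for z,pt in((.187,(509,168)),(.187,(440,497))): show("lip s",atz(s,pt[0]*.7,pt[1]*.7,z))
# top of handle z=.194
show("handle s",atz(s,346*.7,384*.7,.194)); show("handle t",atz(t,514*.7,328*.7,.194))
for n,z,sp,tp in(("mug",.171,(),()),): pass
def grab(p,n,sel):
    return [m for m in masks_of(p,n)][sel]
```

```text
kettle tri [0.427  0.207  0.0205]
kettle s z.04 [0.4277 0.1916 0.04  ]
kettle t [0.4265 0.2026 0.04  ]
round s [ 0.65   -0.1524  0.038 ]
square s [0.6754 0.0473 0.038 ]
square t [0.664  0.0563 0.038 ]
lip t [0.6558 0.2347 0.187 ]
lip t [ 0.587 -0.344  0.187]
lip s [0.6604 0.2304 0.187 ]
lip s [ 0.5917 -0.3545  0.187 ]
handle s [ 0.4457 -0.2081  0.194 ]
handle t [ 0.4429 -0.2054  0.194 ]
```

View pics/crop.png

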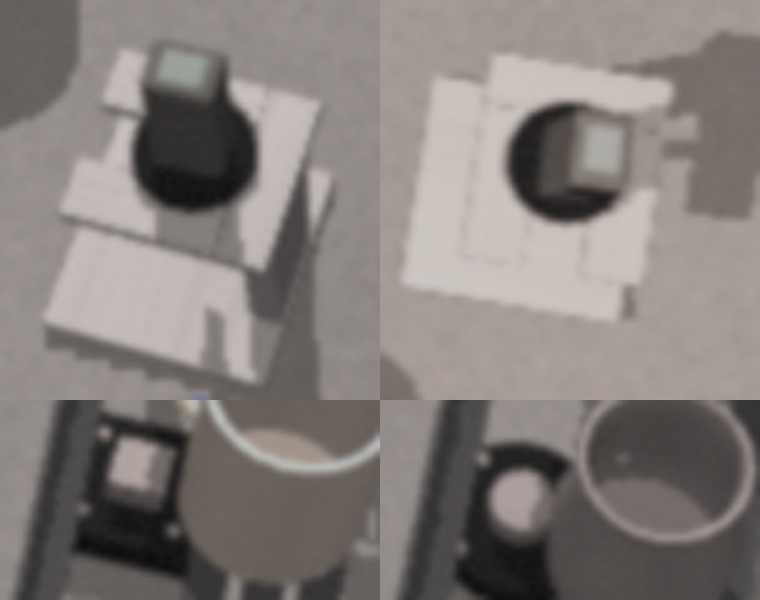

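The crop confirms that the grey handle with the black guard sits in the aluminium fork. The slot's mouth faces the robot (-x) and the column is at the far side. Both stud tops show behind the lip, round at scene px (338,285) and square at (350,212). Next I work out the move over the kettle.

```bash
cat >> h.py <<'E'
from scipy.spatial.transform import Rotation as Ro
def rows(P,R,n,g,s=None,ang=None):
    "n equal rows from the present (or given) pose to P,R"
    if s is None:
        q=sense(); s=(np.array(q["tcp_pos"]),np.array(q["ee_rot"]))
    p0,R0=s; w=(Ro.from_matrix(R0).inv()*Ro.from_matrix(R)).as_rotvec()
    out=[]
    for i in range(n):
        Ri=R0@Ro.from_rotvec(w*i/n).as_matrix()
        d=Ri.T@(np.array(P)-p0)/n*1000
        out.append([g]+[round(float(x),1) for x in d]+[round(float(x),4) for x in w/n])
    print("deg/row",np.round(np.degrees(np.linalg.norm(w))/n,1)); print(str(out).replace(" ",""))
    return P,R
def down(yaw,lean=0,sign=1):
    "tool down, y along (-sin yaw,cos yaw)*sign ; lean tips tool z towards stand x"
    y=sign*np.array([-np.sin(np.radians(yaw)),np.cos(np.radians(yaw)),0]); f=np.array([np.cos(np.radians(yaw)),np.sin(np.radians(yaw)),0])
    L=np.radians(lean); z=f*np.sin(L)-np.array([0,0,1])*np.cos(L)
    return np.column_stack([np.cross(y,z),y,z])
E
python3 - <<'E'
from h import *
q=sense(); print(np.round(q["ee_rot"],3).tolist(),q["tcp_pos"],q["wrist_force"],q["time_s"],q["gripper_width"])
for s in(1,-1):
    R=down(-7.5,0,s); print(s,np.degrees((Ro.from_matrix(q["ee_rot"]).inv()*Ro.from_matrix(R)).as_rotvec()))
w=capture("wrist"); T=np.array(w["T"]); R=np.array(q["ee_rot"]); print(w["vfov"],np.round(R.T@(T[:3,3]-q["tcp_pos"]),3),np.round(R.T@T[:3,:3],2).tolist())
E
```

```text
[[0.952, -0.306, 0.0], [-0.306, -0.952, -0.0], [0.0, 0.0, -1.0]] [0.19107556 0.59505419 0.23956205] [-0.09954376  0.00118626  0.13431048] 1.2 1.0017859056026954
1 [-6.48094256e-04 -3.07029180e-04  1.69696734e+02]
-1 [ 2.06769395e-04 -4.36460329e-04 -1.03032661e+01]
60.4165308348052 [ 0.086 -0.    -0.145] [[-0.0, -0.95, -0.31], [1.0, -0.0, 0.0], [-0.0, -0.31, 0.95]]
```

Run:
```python
from h import *
R=down(-7.0,0,-1)
s=rows([.45,.2,.30],R,10,1)
```

```text
deg/row 1.1
[[1,36.7,29.7,-6.0,0.0,-0.0,-0.0189],[1,36.2,30.4,-6.0,0.0,-0.0,-0.0189],[1,35.6,31.1,-6.0,0.0,-0.0,-0.0189],[1,35.0,31.7,-6.0,0.0,-0.0,-0.0189],[1,34.4,32.4,-6.0,0.0,-0.0,-0.0189],[1,33.8,33.0,-6.0,0.0,-0.0,-0.0189],[1,33.1,33.7,-6.0,0.0,-0.0,-0.0189],[1,32.5,34.3,-6.0,0.0,-0.0,-0.0189],[1,31.8,34.9,-6.0,0.0,-0.0,-0.0189],[1,31.2,35.5,-6.0,0.0,-0.0,-0.0189]]
```

Request:
apply_moves([
  [[1,37,30,-6,0,0,-0.019],[1,36,30,-6,0,0,-0.019],[1,36,31,-6,0,0,-0.019],[1,35,32,-6,0,0,-0.019],[1,34,32,-6,0,0,-0.019],[1,34,33,-6,0,0,-0.019],[1,33,34,-6,0,0,-0.019],[1,32,34,-6,0,0,-0.019],[1,32,35,-6,0,0,-0.019],[1,31,35,-6,0,0,-0.019],[1,0,0,0,0,0,0]],
])

```text
time_s: 2.62
tcp_pos: [0.4513, 0.1987, 0.3001]
ee_rot: [[0.992, -0.125, 0.001], [-0.125, -0.992, 0.0], [0.001, -0.001, -1.0]]
wrist_force: [0.1, 0.5, -0.5]
gripper_width: 1.002
```

Run:
```python
from h import *
q=sense(); print(np.round(q["joints"],1),q["tcp_pos"],np.round(q["ee_rot"],3).tolist())
w=capture("wrist"); save("w1",cv2.resize(w["color"],(800,600)))
for t in("kettle_contact","kettle_contact_top"):
  for m in masks_of(w,t)[:2]:
    ys,xs=np.nonzero(m["pixels"]); print(t,round(m["confidence"],2),m["box"],xs.mean(),ys.mean(),atz(w,xs.mean(),ys.mean(),.04))
rows([.59,.045,.30],np.array(q["ee_rot"]),5,1)
```

```text
[ 42.7   6.7 -11.6   0.  -71.7  40.1] [0.45126911 0.19865132 0.30012951] [[0.992, -0.125, 0.001], [-0.125, -0.992, 0.0], [0.001, -0.001, -1.0]]
kettle_contact 0.98 [260.3, 173.1, 27.6, 31.5] 272.98315467075037 189.65390505359878 [0.43165356 0.20311854 0.04      ]
kettle_contact 0.4 [549.3, 144.1, 10.7, 36.7] 556.0047393364929 166.41232227488152 [ 0.41862302 -0.11900055  0.04      ]
kettle_contact_top 0.63 [261.1, 174.9, 26.7, 29.9] 273.5926517571885 189.53194888178913 [0.43171021 0.20239959 0.04      ]
deg/row 0.1
[[1,31.6,27.6,-0.1,0.0001,0.0003,0.0009],[1,31.6,27.5,-0.1,0.0001,0.0003,0.0009],[1,31.7,27.5,-0.1,0.0001,0.0003,0.0009],[1,31.7,27.5,-0.1,0.0001,0.0003,0.0009],[1,31.7,27.5,-0.1,0.0001,0.0003,0.0009]]
```

View pics/w1.png

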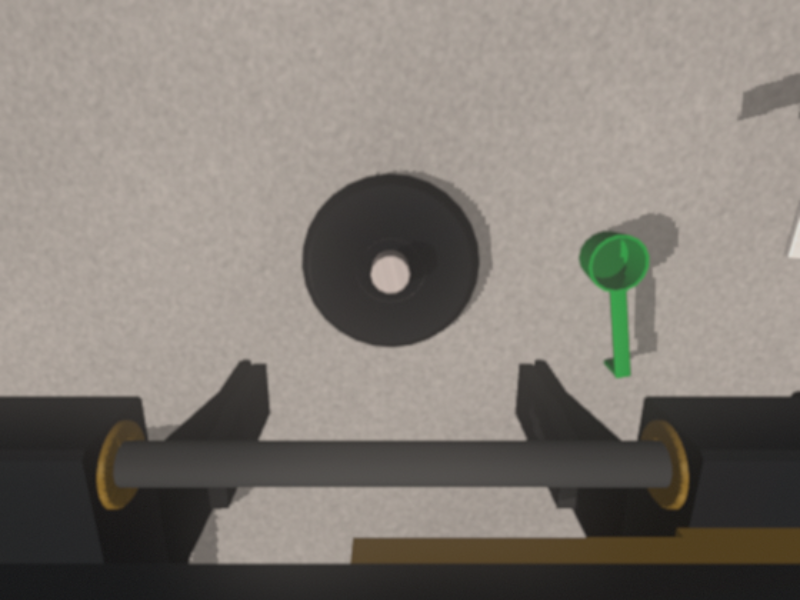

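The contact top shows as a bright disc at (390,274) and the base disc is centred at (390,260). That puts the contact near (0.430, 0.203). Next I look at the studs from above.

Request:
apply_moves([
  [[1,32,28,0,0,0,0],[1,32,28,0,0,0,0],[1,32,28,0,0,0,0],[1,32,27,0,0,0,0],[1,31,27,0,0,0,0],[1,0,0,0,0,0,0]],
])

```text
time_s: 3.52
tcp_pos: [0.5921, 0.0442, 0.2983]
ee_rot: [[0.993, -0.122, -0.002], [-0.122, -0.993, -0.001], [-0.002, 0.001, -1.0]]
wrist_force: [-0.4, 0.8, -0.1]
gripper_width: 1.0
```

Run:
```python
from h import *
q=sense(); print(np.round(q["joints"],1),q["tcp_pos"])
w=capture("wrist"); save("w2",cv2.resize(w["color"],(800,600)))
for t in("square_stud","round_stud"):
  for m in masks_of(w,t)[:2]:
    ys,xs=np.nonzero(m["pixels"]); print(t,round(m["confidence"],2),m["box"],xs.mean(),ys.mean(),atz(w,xs.mean(),ys.mean(),.038))
rows([.58,-.155,.30],np.array(q["ee_rot"]),4,1)
```

```text
[ 19.9  17.1   1.6   0.  -74.6  63.1] [0.59212676 0.04423325 0.29830124]
round_stud 0.84 [422.8, 81.8, 35.6, 28.2] 440.2170263788969 96.57673860911271 [ 0.65211481 -0.14214825  0.038     ]
deg/row 0.0
[[1,3.3,50.2,-0.2,-0.0002,-0.0002,0.0007],[1,3.3,50.2,-0.2,-0.0002,-0.0002,0.0007],[1,3.4,50.1,-0.2,-0.0002,-0.0002,0.0007],[1,3.4,50.1,-0.1,-0.0002,-0.0002,0.0007]]
```

View pics/w2.png

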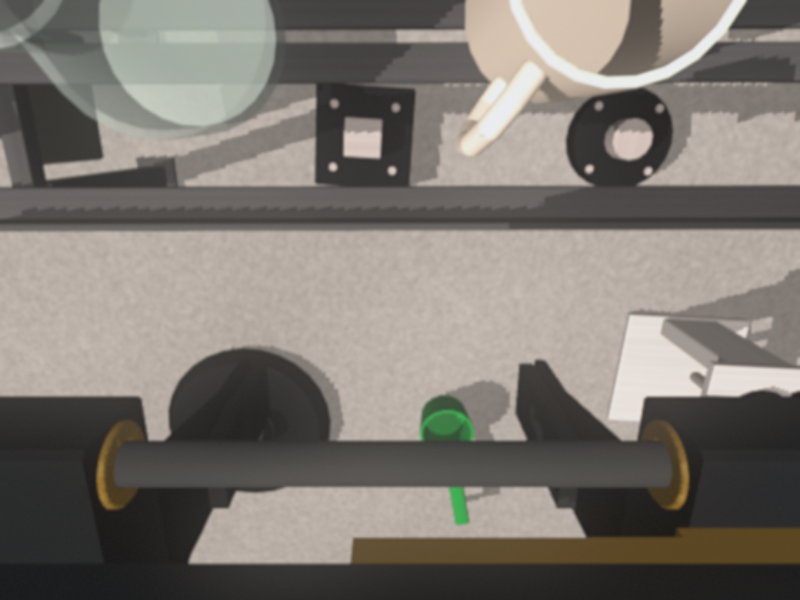

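Square stud top at (363,138), with its block at (365,135). Round stud disc at (634,139), with its block at (620,137). The lip runs level across row 187–230. Everything fits, so I take positions from these and move on to the tester.

Run:
```python
from h import *
w=capture("wrist"); g=cv2.cvtColor(w["color"],cv2.COLOR_RGB2GRAY)
def blob(x0,x1,y0,y1):
    sub=g[y0:y1,x0:x1]; t,b=cv2.threshold(sub,0,255,cv2.THRESH_OTSU); n,l,st,c=cv2.connectedComponentsWithStats(b)
    i=1+np.argmax(st[1:,4]); return c[i]+[x0,y0],st[i]
for nm,bx,z in(("sq",(234,274,80,112),.038),("rd",(426,460,80,115),.038)):
    c,st=blob(*bx); print(nm,c,st,atz(w,*c,z))
k=.7
for n,pts,z in(("sqblock",[(317,83),(414,90),(411,187),(316,183)],.022),("rdblock",[(567,138),(672,132),(622,88),(618,188)],.022)):
    print(n,np.mean([atz(w,a*k,b*k,z) for a,b in pts],0))
a,b=atz(w,0,230*k,.187),atz(w,799*k,227.5*k,.187); print("lip",a,b,np.degrees(np.arctan2(-(a-b)[0],(a-b)[1])))
R=down(-7.0,0,-1)
s=rows([.50,-.05,.38],R,4,1); rows([.37,-.205,.38],R,4,1,s)
```

```text
sq [255.26815642  94.83379888] [  8   1  27  29 716] [0.6768008  0.05628686 0.038     ]
rd [442.03198887  96.55910987] [  0   2  33  29 719] [ 0.65121156 -0.14260752  0.038     ]
sqblock [0.67560607 0.05736231 0.022     ]
rdblock [ 0.6518602  -0.14047279  0.022     ]
lip [0.65358273 0.23663643 0.187     ] [ 0.60718011 -0.16157478  0.187     ] -6.646566799316305
deg/row 0.0
[[1,-19.7,26.5,-20.1,-0.0,0.0001,0.0008],[1,-19.6,26.5,-20.1,-0.0,0.0001,0.0008],[1,-19.6,26.5,-20.1,-0.0,0.0001,0.0008],[1,-19.6,26.5,-20.1,-0.0,0.0001,0.0008]]
deg/row 0.0
[[1,-27.5,42.4,0.0,0.0,0.0,0.0],[1,-27.5,42.4,0.0,0.0,0.0,0.0],[1,-27.5,42.4,0.0,0.0,0.0,0.0],[1,-27.5,42.4,0.0,0.0,0.0,0.0]]
```

Request:
apply_moves([
  [[1,-20,27,-20,0,0,0],[1,-20,27,-20,0,0,0],[1,-20,26,-20,0,0,0],[1,-20,26,-20,0,0,0],[1,-27,42,0,0,0,0],[1,-27,42,0,0,0,0],[1,-27,42,0,0,0,0],[1,-27,42,0,0,0,0],[1,0,0,0,0,0,0]],
])

```text
time_s: 4.85
tcp_pos: [0.3696, -0.2054, 0.3804]
ee_rot: [[0.992, -0.123, 0.002], [-0.123, -0.992, -0.0], [0.002, 0.0, -1.0]]
wrist_force: [0.3, -0.0, -0.3]
gripper_width: 0.997
```

Run:
```python
from h import *
q=sense(); print(np.round(q["joints"],1),q["tcp_pos"])
w=capture("wrist"); save("w3",cv2.resize(w["color"],(800,600)))
for t in("tester","stand","round_stud"):
  for m in masks_of(w,t)[:2]:
    ys,xs=np.nonzero(m["pixels"]); print(t,round(m["confidence"],2),m["box"],xs.mean(),ys.mean(),atz(w,xs.mean(),ys.mean(),.038))
```

```text
[ -6.9  -2.8 -10.3   0.  -82.4  89.8] [ 0.36957805 -0.20544275  0.38041746]
tester 0.78 [365.0, 45.5, 65.5, 55.2] 392.7328548644338 70.37121212121212 [ 0.46462564 -0.36755039  0.038     ]
tester 0.62 [237.6, 81.2, 54.6, 50.1] 265.04553817847284 104.3081876724931 [ 0.44359664 -0.20221272  0.038     ]
stand 0.72 [255.0, 188.2, 90.9, 100.8] 301.2601716465353 234.52956134774317 [ 0.2572944  -0.23069107  0.038     ]
stand 0.65 [225.8, 61.7, 82.7, 92.3] 269.2280191228435 105.06173352733319 [ 0.44200014 -0.20747788  0.038     ]
```

View pics/w3.png

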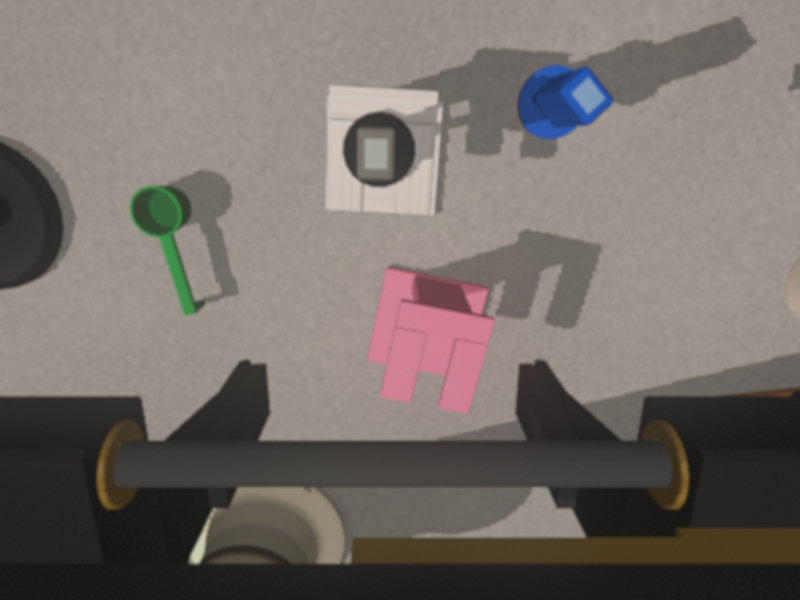

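Grey tester handle top at (376,154) over the guard in the aluminium stand at (383,150). Blue look-alike at (565,100), pink stand at (435,340). The stand is turned about 2° from the tool, so I measure that.

Run:
```python
from h import *
w=capture("wrist"); 
def yawof(a,b,z):
    d=(atz(w,*b,z)-atz(w,*a,z)); return np.degrees(np.arctan2(d[1],d[0]))
k=.7
print("plate edges yaw of y-axis-90", yawof((438*k,92*k),(330*k,88*k),.008)-90, yawof((435*k,214*k),(327*k,211*k),.112)-90)
g=cv2.cvtColor(w["color"],cv2.COLOR_RGB2GRAY)
sub=g[90:130,246:282]; t,b=cv2.threshold(sub,0,255,cv2.THRESH_OTSU)
n,l,st,c=cv2.connectedComponentsWithStats(b); i=1+np.argmax(st[1:,4]); 
ys,xs=np.nonzero(l==i); rect=cv2.minAreaRect(np.column_stack([xs+246,ys+90]).astype(np.float32)); print(t,st[i],rect)
print("centre z.194",atz(w,*rect[0],.194), "eye",atz(w,376*k,154*k,.194))
bp=cv2.boxPoints(rect); print([np.round(atz(w,*p,.194),4).tolist() for p in bp])
big=cv2.resize(w["color"][50:160,215:325],(660,660),interpolation=cv2.INTER_CUBIC); save("w3c",big)
```

```text
plate edges yaw of y-axis-90 -8.779938621356337 -8.392237224743056
104.0 [  7   3  24  34 787] ((264.5, 109.5), (33.0, 23.0), 90.0)
centre z.194 [ 0.44507836 -0.20356985  0.194     ] eye [ 0.44664841 -0.20261497  0.194     ]
[[0.46, -0.1954, 0.194], [0.4576, -0.2153, 0.194], [0.4297, -0.212, 0.194], [0.4322, -0.1915, 0.194]]
```

View pics/w3c.png

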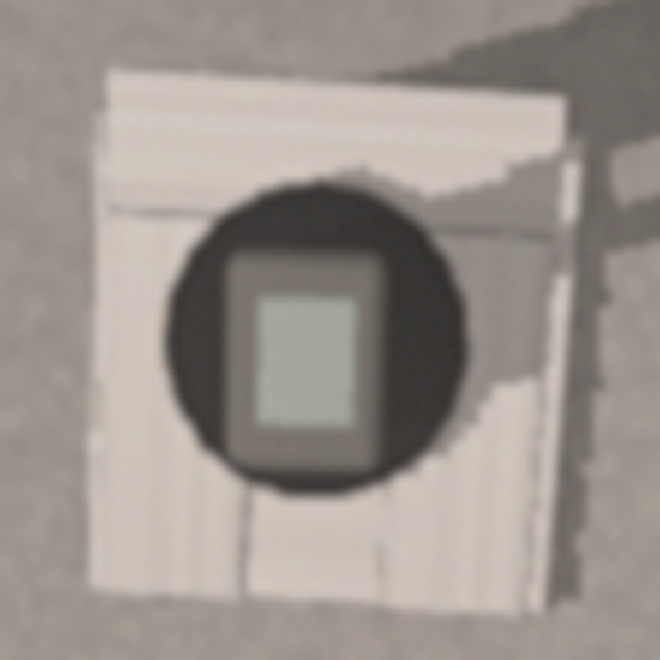

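The handle's corners in the crop are (228,250) and (380,470), so its centre is about (0.4445,-0.2055). Yaw is about -8.4°, and the slot lines run down to the mouth, toward the robot. The earlier scene and top estimates agree within 3 mm. Now I plan the grasp.

Run:
```python
from h import *
w=capture("top"); print("blue",atz(w,592*.7,318*.7,.15))
R=down(-8.4,0,-1)
s=rows([.4445,-.2055,.30],R,3,1); s=rows([.4445,-.2055,.163],R,5,1,s)
```

```text
blue [ 0.46083534 -0.33278971  0.15      ]
deg/row 0.5
[[1,24.0,-2.3,26.5,-0.0,0.0001,0.0093],[1,24.0,-2.5,26.5,-0.0,0.0001,0.0093],[1,23.9,-2.8,26.5,-0.0,0.0001,0.0093]]
deg/row 0.0
[[1,0.0,0.0,27.4,0.0,0.0,0.0],[1,0.0,0.0,27.4,0.0,0.0,0.0],[1,0.0,0.0,27.4,0.0,0.0,0.0],[1,0.0,0.0,27.4,0.0,0.0,0.0],[1,0.0,0.0,27.4,0.0,0.0,0.0]]
```

Request:
apply_moves([
  [[1,24,-2,27,0,0,0.009],[1,24,-3,27,0,0,0.009],[1,24,-3,26,0,0,0.009],[1,0,0,27,0,0,0],[1,0,0,27,0,0,0],[1,0,0,27,0,0,0],[1,0,0,28,0,0,0],[1,0,0,28,0,0,0],[1,0,0,0,0,0,0]],
])

```text
time_s: 6.28
tcp_pos: [0.4431, -0.2053, 0.1605]
ee_rot: [[0.989, -0.146, -0.006], [-0.146, -0.989, 0.001], [-0.006, -0.0, -1.0]]
wrist_force: [0.5, -0.2, 0.1]
gripper_width: 1.0
```

Run:
```python
from h import *
q=sense(); print(q["tcp_pos"],q["wrist_force"],np.round(q["joints"],1))
w=capture("wrist"); save("w4",cv2.resize(w["color"],(560,420)))
for n in ("scene","top"):
    p=capture(n); print(n,proj(p,[.4445,-.2055,.194]))
```

```text
[ 0.44306913 -0.20528801  0.16048937] [ 0.54368146 -0.20318379  0.08662272] [ -5.8  13.4 -24.7  -0.  -52.3  87.4]
scene [241.78923961 267.58825499]
top [359.80362187 228.79944277]
```

View pics/w4.png

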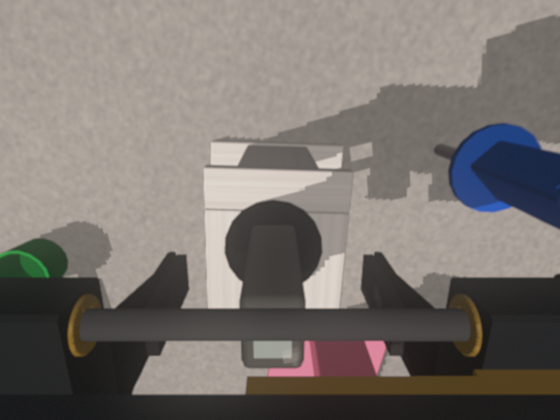

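The handle at column 272 lies midway between the fingertips (187 and 363), and the blue look-alike is clear. I close the gripper.

Request:
apply_moves([
  [[0,0,0,0,0,0,0],[0,0,0,0,0,0,0],[0,0,0,0,0,0,0],[0,0,0,0,0,0,0],[0,0,0,0,0,0,0],[0,0,0,0,0,0,0]],
])

```text
time_s: 7.18
tcp_pos: [0.444, -0.2062, 0.1625]
ee_rot: [[0.989, -0.147, -0.0], [-0.147, -0.989, -0.0], [-0.0, 0.0, -1.0]]
wrist_force: [-0.1, 0.2, -0.4]
gripper_width: 0.4
```

Run:
```python
from h import *
q=sense(); print(q["tcp_pos"],q["wrist_force"],q["gripper_width"]*87, np.array(q["ee_rot"]).round(3).tolist())
R=np.array(q["ee_rot"])
print(R.T@(np.array([.4445,-.2055,.032])-q["tcp_pos"]))
```

```text
[ 0.44400813 -0.20622011  0.16253636] [-0.0530073   0.21107232 -0.35474516] 34.822726936000976 [[0.989, -0.147, -0.0], [-0.147, -0.989, -0.0], [-0.0, 0.0, -1.0]]
[ 0.00038208 -0.000785    0.13053636]
```

Request:
apply_moves([
  [[0,0,0,0,0,0,0],[0,0,0,0,0,0,0],[0,0,0,0,0,0,0],[0,0,0,0,0,0,0]],
])

```text
time_s: 7.68
tcp_pos: [0.444, -0.2061, 0.1625]
ee_rot: [[0.989, -0.147, 0.0], [-0.147, -0.989, 0.0], [-0.0, -0.0, -1.0]]
wrist_force: [0.0, 0.4, -0.1]
gripper_width: 0.272
```

Request:
apply_moves([
  [[0,0,0,-10,0,0,0],[0,0,0,-30,0,0,0],[0,0,0,-35,0,0,0],[0,0,0,-30,0,0,0],[0,0,0,0,0,0,0]],
])

```text
time_s: 8.3
tcp_pos: [0.4452, -0.2066, 0.2705]
ee_rot: [[0.989, -0.147, 0.006], [-0.147, -0.989, -0.001], [0.006, 0.0, -1.0]]
wrist_force: [0.4, 0.3, -1.7]
gripper_width: 0.274
```

Run:
```python
from h import *
q=sense(); R=np.array(q["ee_rot"]); print(q["tcp_pos"],q["wrist_force"],q["gripper_width"]*87)
w=capture("top");s=capture("scene"); k=.7
# kettle top estimates combined
print("top",atz(w,178.0,242.3,.04))
s=rows([.430,.2035,.2675],down(-8.4,0,-1),9,0); rows([.430,.2035,.190],down(-8.4,0,-1),3,0,s)
```

```text
[ 0.44524812 -0.20657275  0.27051348] [ 0.37562516  0.31637244 -1.67643234] 23.85369127777958
top [0.42650822 0.20212749 0.04      ]
deg/row 0.0
[[0,-8.2,-44.8,-0.0,-0.0001,0.0001,-0.0002],[0,-8.2,-44.8,-0.0,-0.0001,0.0001,-0.0002],[0,-8.2,-44.8,-0.0,-0.0001,0.0001,-0.0002],[0,-8.2,-44.8,-0.0,-0.0001,0.0001,-0.0002],[0,-8.2,-44.8,-0.0,-0.0001,0.0001,-0.0002],[0,-8.2,-44.8,-0.0,-0.0001,0.0001,-0.0002],[0,-8.1,-44.8,-0.0,-0.0001,0.0001,-0.0002],[0,-8.1,-44.8,-0.0,-0.0001,0.0001,-0.0002],[0,-8.1,-44.8,-0.0,-0.0001,0.0001,-0.0002]]
deg/row 0.0
[[0,0.0,0.0,25.8,0.0,0.0,0.0],[0,0.0,0.0,25.8,0.0,0.0,0.0],[0,0.0,0.0,25.8,0.0,0.0,0.0]]
```

Request:
apply_moves([
  [[0,-8,-45,0,0,0,0],[0,-8,-45,0,0,0,0],[0,-8,-45,0,0,0,0],[0,-8,-45,0,0,0,0],[0,-8,-45,0,0,0,0],[0,-8,-45,0,0,0,0],[0,-8,-45,0,0,0,0],[0,-8,-45,0,0,0,0],[0,-8,-43,0,0,0,0],[0,0,0,40,0,0,0],[0,0,0,37,0,0,0]],
])

```text
time_s: 9.78
tcp_pos: [0.431, 0.203, 0.188]
ee_rot: [[0.989, -0.146, -0.002], [-0.146, -0.989, -0.002], [-0.002, 0.002, -1.0]]
wrist_force: [0.6, 0.4, -1.1]
gripper_width: 0.272
```

Request:
apply_moves([
  [[0,0,0,0,0,0,0],[0,0,0,0,0,0,0],[0,0,0,0,0,0,0]],
])

```text
time_s: 10.15
tcp_pos: [0.433, 0.2035, 0.1921]
ee_rot: [[0.989, -0.147, 0.002], [-0.147, -0.989, 0.002], [0.002, -0.002, -1.0]]
wrist_force: [-0.4, 0.0, -1.3]
gripper_width: 0.273
```

Run:
```python
from h import *
q=sense(); R=np.array(q["ee_rot"]); tip=np.array(q["tcp_pos"])+R@[.0,0,.1305]; print(q["tcp_pos"],q["wrist_force"],q["gripper_width"]*87,"tip",tip)
ims=[]
for n in("scene","top","wrist"):
    p=capture(n); u=proj(p,tip); print(n,u, proj(p,[.43,.203,.04])); x=int(np.clip(u[0]-40,0,480)); y=int(np.clip(u[1]-40,0,340)); 
    ims.append(cv2.resize(p["color"][y:y+80,x:x+80],(266,266),interpolation=cv2.INTER_CUBIC)); print(x,y)
save("k1",np.hstack(ims))
```

```text
[0.4329766  0.20348167 0.19206806] [-0.36591991  0.04085972 -1.2598666 ] 23.75722034804316 tip [0.43329598 0.20372758 0.06156868]
scene [263.8224816 151.3498732] [262.81411912 156.60080308]
223 111
top [175.03181746 238.98733645] [177.68069357 240.8506834 ]
135 198
wrist [274.3708048  206.09884292] [275.83102468 202.15926939]
234 166
```

View pics/k1.png

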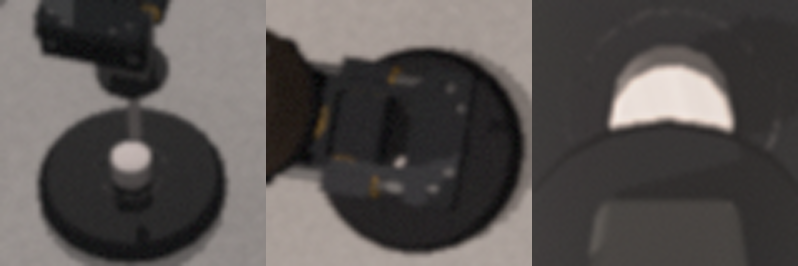

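In the scene crop the stem ends over the back half of the contact, and the contact top at (131,155) projects where expected. In the wrist crop the contact's centre column matches the tip's. I shift 3.5 mm toward the robot and lower to near contact.

Request:
apply_moves([
  [[0,-3.5,0,8,0,0,0],[0,0,0,8,0,0,0],[0,0,0,3,0,0,0],[0,0,0,0,0,0,0],[0,0,0,0,0,0,0]],
])

```text
time_s: 10.92
tcp_pos: [0.4288, 0.2036, 0.1716]
ee_rot: [[0.989, -0.147, 0.0], [-0.147, -0.989, 0.0], [0.0, -0.0, -1.0]]
wrist_force: [0.1, 0.9, -1.4]
gripper_width: 0.277
```

Request:
apply_moves([
  [[0,0,0,2,0,0,0],[0,0,0,2,0,0,0],[0,0,0,0,0,0,0]],
])

```text
time_s: 11.3
tcp_pos: [0.429, 0.2037, 0.1677]
ee_rot: [[0.989, -0.147, 0.001], [-0.147, -0.989, 0.0], [0.001, -0.001, -1.0]]
wrist_force: [-0.2, -0.2, 0.2]
gripper_width: 0.275
```

Request:
apply_moves([
  [[0,0,0,2.5,0,0,0],[0,0,0,0,0,0,0],[0,0,0,0,0,0,0]],
])

```text
time_s: 11.68
tcp_pos: [0.429, 0.2037, 0.1653]
ee_rot: [[0.989, -0.147, 0.001], [-0.147, -0.989, 0.001], [0.001, -0.001, -1.0]]
wrist_force: [0.3, -0.1, 2.0]
gripper_width: 0.275
```

Request:
apply_moves([
  [[0,0,0,0,0,0,0],[0,0,0,0,0,0,0]],
])

```text
time_s: 11.92
tcp_pos: [0.4289, 0.2037, 0.1652]
ee_rot: [[0.989, -0.147, 0.001], [-0.147, -0.989, 0.0], [0.001, -0.001, -1.0]]
wrist_force: [0.4, 0.3, 1.6]
gripper_width: 0.27
```

Run:
```python
from h import *
for i in range(3):
    q=sense(); print(q["time_s"],q["tcp_pos"],q["wrist_force"]); capture("wrist")
```

```text
11.925 [0.42892166 0.20370293 0.16523542] [0.39890633 0.33973062 1.62238622]
11.975 [0.42892832 0.20373386 0.16523639] [0.2424289  0.74265138 2.65749987]
12.025 [0.42892935 0.20370437 0.16523515] [1.16555671 0.31473284 0.57114375]
```

Request:
apply_moves([
  [[0,0,0,0,0,0,0],[0,0,0,-10,0,0,0],[0,0,0,-35,0,0,0],[0,0,0,-35,0,0,0],[0,15,45,0,0,0,0],[0,15,45,0,0,0,0],[0,15,45,0,0,0,0],[0,15,45,0,0,0,0],[0,15,45,0,0,0,0],[0,15,45,0,0,0,0],[0,0,0,0,0,0,0]],
])

```text
time_s: 13.45
tcp_pos: [0.4769, -0.0793, 0.2444]
ee_rot: [[0.988, -0.152, -0.003], [-0.152, -0.988, -0.0], [-0.003, 0.001, -1.0]]
wrist_force: [-0.1, 0.8, -1.7]
gripper_width: 0.272
```

```bash
cat > fit.py <<'E'
import numpy as np
from scipy.optimize import least_squares
D=[((.19107,.59505,.2396),22.042,.453),((.45127,.19865,.30013),6.7,-11.6),((.59212,.04423,.2983),17.1,1.6),((.36958,-.20544,.38042),-2.8,-10.3),((.44307,-.20529,.16049),13.4,-24.7)]
def f(x):
    o=[]
    for (X,Y,Z),a,b in D:
        R=np.sqrt(X*X+Y*Y-.16**2); A=np.radians(a); F=np.radians(a-b)+x[3]
        o+=[R-(x[0]+x[1]*np.sin(A)+x[2]*np.cos(F)),Z-(x[4]+x[1]*np.cos(A)-x[2]*np.sin(F))]
    return o
s=least_squares(f,[0,.4,.4,0,.1]); print(np.round(s.x,3),np.degrees(s.x[3]),np.round(s.fun,4))
E
python3 fit.py
python3 - <<'E'
from h import *
q=sense(); print(q["tcp_pos"],np.round(q["joints"],2),q["wrist_force"],q["time_s"])
rows(q["tcp_pos"],down(-6.8,35,-1),5,0)
E
```

```text
[-0.     0.564  0.423  0.007 -0.124] 0.4029806262973324 [ 0.0005 -0.0001  0.0001  0.0003 -0.0006 -0.0002  0.0001 -0.0001 -0.0001
 -0.    ]
[ 0.4768843  -0.0792526   0.24438081] [ 9.850e+00  8.010e+00 -1.816e+01 -2.000e-02 -6.401e+01  7.140e+01] [-0.07386547  0.78974062 -1.67216421] 13.45
deg/row 7.0
[[0,0.0,0.0,0.0,0.0022,0.1228,-0.0066],[0,0.0,0.0,0.0,0.0022,0.1228,-0.0066],[0,0.0,0.0,0.0,0.0022,0.1228,-0.0066],[0,0.0,0.0,0.0,0.0022,0.1228,-0.0066],[0,0.0,0.0,0.0,0.0022,0.1228,-0.0066]]
```

Request:
apply_moves([
  [[0,0,0,0,0.002,0.105,-0.007],[0,0,0,0,0.002,0.105,-0.007],[0,0,0,0,0.002,0.105,-0.007],[0,0,0,0,0.002,0.105,-0.007],[0,0,0,0,0.002,0.105,-0.007],[0,0,0,0,0,0,0],[0,0,0,0,0,0,0]],
])

```text
time_s: 14.32
tcp_pos: [0.479, -0.0764, 0.2463]
ee_rot: [[0.859, -0.112, 0.499], [-0.097, -0.994, -0.055], [0.502, -0.001, -0.865]]
wrist_force: [0.2, -0.5, -0.6]
gripper_width: 0.276
```

```bash
cat >> h.py <<'E'
A_,B_=.564,.423
def ik(P,R,L):
    "estimate j1,j2,j3,j5magnitude"
    W=np.array(P)-np.array(R)[:,2]*L; r=np.hypot(W[0],W[1]); j1=np.arctan2(W[1],W[0])+np.arcsin(.16/r)
    Rr=np.sqrt(r*r-.16**2); h=W[2]-(L-.124); d=np.hypot(Rr,h)
    e=np.arctan2(h,Rr)+np.arccos((A_**2+d*d-B_**2)/(2*A_*d)); F=np.arctan2(-(h-A_*np.sin(e)),Rr-A_*np.cos(e))
    fv=np.array([np.cos(F)*np.cos(j1),np.cos(F)*np.sin(j1),-np.sin(F)])
    return np.round([np.degrees(j1),90-np.degrees(e),90-np.degrees(e)-np.degrees(F)+.4,-np.degrees(np.arccos(fv@np.array(R)[:,2]))],1)
E
python3 - <<'E'
from h import *
q=sense(); print(q["tcp_pos"],np.round(q["joints"],2),q["wrist_force"],q["time_s"]); R=np.array(q["ee_rot"]); print(R.round(3).tolist())
print("lean",np.degrees(np.arccos(-R[2,2])),"az",np.degrees(np.arctan2(R[1,2],R[0,2])))
for L in(.22,.25,.28,.31,.34): print(L,ik(q["tcp_pos"],R,L))
E
```

```text
[ 0.47902759 -0.07642028  0.24627672] [ 14.22  -5.53 -47.55  28.22 -21.84  45.44] [ 0.18565352 -0.4844783  -0.64078422] 14.325
[[0.859, -0.112, 0.499], [-0.097, -0.994, -0.055], [0.502, -0.001, -0.865]]
lean 30.126000836533684 az -6.304608866566438
0.22 [ 15.4  -2.1 -33.5 -31.5]
0.25 [ 16.4  -3.6 -35.5 -31.3]
0.28 [ 17.5  -5.1 -37.5 -31.3]
0.31 [ 18.7  -6.7 -39.5 -31.3]
0.34 [ 20.   -8.3 -41.5 -31.5]
```

```bash
cat >> h.py <<'E'
from scipy.optimize import least_squares
def fk(j):
    j1,j2,j3,j4,j5=np.radians(j); F=j2-j3
    rad=np.array([np.cos(j1),np.sin(j1),0]); up=np.array([0,0,1.]); left=np.cross(up,rad)
    fv=np.cos(F)*rad-np.sin(F)*up; dn=-np.sin(F)*rad-np.cos(F)*up
    # roll j4 about fv
    q=Ro.from_rotvec(fv*S4*j4); d4=q.apply(dn); rt=q.apply(-left); tz=np.cos(j5)*fv-np.sin(j5)*d4
    W=rad*(A_*np.sin(j2)+B_*np.cos(F))+up*(.1655+A_*np.cos(j2)-B_*np.sin(F))
    return W+rt*.16+tz*.2895, tz
S4=1
def ik5(P,tz,j0=(10,5,-40,30,-20)):
    lo=[-179,-69,-61,-181,-171];hi=[179,118,80.6,117,-9.2]
    s=least_squares(lambda j:np.r_[(fk(j)[0]-P)*3,fk(j)[1]-tz],j0,bounds=(lo,hi),x_scale=10,xtol=1e-12,ftol=1e-12); return s.x,s.cost
E
python3 - <<'E'
import h; from h import *
for s in(1,-1):
    h.S4=s; print(s,fk([14.22,-5.53,-47.55,28.22,-21.84]),fk([9.85,8.01,-18.16,-.02,-64.01]))
E
sed -i 's/^S4=1/S4=1/' h.py
python3 - <<'E'
import h; from h import *
P=np.array([.479,-.0764,.2463])
for s in (1,-1):
    h.S4=s
    if np.linalg.norm(fk([14.22,-5.53,-47.55,28.22,-21.84])[0]-P)<.02: break
print("S4",s)
for nm,S in(("rd",[.651,-.1435]),("sq",[.676,.057])):
  for az in(-6.8,-15,3):
    for lean in(28,30,32,35):
      a,L=np.radians(az),np.radians(lean); tz=np.array([np.cos(a)*np.sin(L),np.sin(a)*np.sin(L),-np.cos(L)])
      for back in(0,.1):
        C=np.array([S[0]-back*np.cos(np.radians(-6.8)),S[1]+back*.118,.038+ (.02 if back else 0)])
        x,c=ik5(C-tz*.1255,tz); print(nm,az,lean,back,np.round(x,1),"%.1e"%c)
E
```

```text
1 (array([ 0.35690874, -0.00245815,  0.1371366 ]), array([ 0.41254757,  0.28601502, -0.86486988])) (array([ 0.4779892 , -0.07949333,  0.24799083]), array([-3.04157793e-03, -8.46565034e-04, -9.99995016e-01]))
-1 (array([ 0.48011336, -0.07630865,  0.24954997]), array([ 0.49897109, -0.05502676, -0.86486988])) (array([ 0.47790958, -0.07932276,  0.24789058]), array([-3.14892909e-03, -2.28285454e-04, -9.99995016e-01]))
S4 -1
rd -6.8 28 0 [  2.6  15.4 -39.   26.4  -9.2] 4.5e-05
rd -6.8 28 0.1 [  4.2   4.3 -50.8  30.9  -9.2] 9.8e-05
rd -6.8 30 0 [  2.7  15.1 -38.   20.7  -9.2] 7.5e-04
rd -6.8 30 0.1 [  4.4   3.7 -50.2  26.6  -9.2] 9.8e-04
rd -6.8 32 0 [  2.5  14.9 -36.6  13.5  -9.2] 2.2e-03
rd -6.8 32 0.1 [  4.4   3.3 -49.1  20.6  -9.2] 2.7e-03
rd -6.8 35 0 [  1.5  14.8 -33.6  -1.   -9.2] 5.1e-03
rd -6.8 35 0.1 [  3.5   3.3 -45.7   4.8  -9.2] 6.3e-03
rd -15 28 0 [  1.1  14.9 -43.5  48.8  -9.2] 5.4e-04
rd -15 28 0.1 [  1.7   3.8 -55.1  54.2  -9.2] 4.1e-04
rd -15 30 0 [  1.2  14.4 -43.7  48.1  -9.2] 2.3e-03
rd -15 30 0.1 [  1.5   3.  -55.7  55.7  -9.2] 1.9e-03
rd -15 32 0 [  1.4  13.9 -43.7  4
[... 1150 characters left out ...]
-47.5  95.1 -12.9] 1.3e-19
sq -15 30 0.1 [ 19.1   6.6 -57.1  87.4 -16.3] 5.2e-22
sq -15 32 0 [  6.7  16.2 -48.3 111.7 -12.2] 1.3e-18
sq -15 32 0.1 [ 13.7   6.3 -58.4 103.  -15.1] 5.5e-20
sq -15 35 0 [  6.5  16.  -48.9 117.  -14.3] 4.3e-04
sq -15 35 0.1 [  9.6   6.2 -59.2 117.  -15.9] 7.0e-05
sq 3 28 0 [ 18.4  16.  -41.8  46.1  -9.2] 3.7e-04
sq 3 28 0.1 [ 20.5   5.2 -54.5  60.2  -9.2] 3.2e-04
sq 3 30 0 [ 18.6  15.5 -41.7  44.4  -9.2] 1.9e-03
sq 3 30 0.1 [ 19.9   4.4 -55.3  63.5  -9.2] 1.7e-03
sq 3 32 0 [ 19.   15.1 -41.4  41.6  -9.2] 4.7e-03
sq 3 32 0.1 [ 19.    3.6 -56.3  68.4  -9.2] 4.1e-03
sq 3 35 0 [ 19.6  14.7 -39.9  32.5  -9.2] 1.1e-02
sq 3 35 0.1 [ 15.5   2.6 -58.2  82.9  -9.2] 9.3e-03
```

```bash
cat > srch.py <<'E'
import h; from h import *
h.S4=-1
ex=np.array([np.cos(np.radians(-6.8)),np.sin(np.radians(-6.8)),0]); ey=np.array([-ex[1],ex[0],0])
lip=np.array([.6094,-.1435,0])
def box(x,y,z): return np.array([[a,b,c] for a in np.linspace(*x,5) for b in np.linspace(*y,9) for c in np.linspace(*z,7)])
body=box((-.0375,.0375),(-.095,.095),(-.20,-.053)); fing=box((-.012,.012),(-.05,.05),(-.053,.017)); hand=box((-.016,.016),(-.012,.012),(-.032,.041)); 
def frame(tz,psi):
    y=-ey+tz*(ey@tz); y/=np.linalg.norm(y); R=np.column_stack([np.cross(y,tz),y,tz]); return R@Ro.from_rotvec([0,0,psi]).as_matrix()
def clear(P,R):
    o=[]
    for b in(body,fing,hand):
        X=P+b@R.T; sx=(X-lip)@ex; m=(X[:,2]<.195)&(X[:,2]>.155); o.append(-sx[m].max()*1000 if m.any() else 999)
        m2=(X[:,2]<.30); 
    X=P+body@R.T; m=(X[:,2]<.30); o.append(-((X-lip)@ex)[m].max()*1000)
    a=np.linspace(0,2*np.pi,24); G=P+np.column_stack([.028*np.cos(a),.028*np.sin(a),0*a+.0445])@R.T; m=((G-lip)@ex>-.005); o.append(165-G[m,2].max()*1000 if m.any() else 99)
    return np.round(o)
if __name__=="__main__":
  for nm,S in(("rd",[.651,-.1435]),("sq",[.676,.057])):
    res=[]
    for az in range(-40,45,5):
      for lean in(28,30,32,34,36,38):
        a,L=np.radians(az),np.radians(lean); tz=np.array([np.cos(a)*np.sin(L),np.sin(a)*np.sin(L),-np.cos(L)])
        P=np.array([*S,.038])-tz*.1255; P2=P-ex*.13+[0,0,.02]
        for j0 in((10,10,-40,0,-20),(10,10,-40,90,-20),(10,10,-40,-90,-20),(10,10,-40,-170,-20)):
            x,c=ik5(P,tz,j0)
            if c<1e-9 and x[4]<-10.5 and x[2]>-60:
                x2,c2=ik5(P2,tz,x)
                cl=max((clear(P,frame(tz,p)).tolist(),p) for p in (0,))
                if c2<1e-9: res.append((min(cl[0]),az,lean,np.round(x).tolist(),np.round(x2).tolist(),cl[0]))
    res.sort(key=lambda t:-t[0])
    for t in res[:14]: print(nm,*t)
E
python3 srch.py
```

```text
rd 24.0 10 38 [-9.0, 16.0, -23.0, -38.0, -19.0] [-10.0, 3.0, -36.0, -40.0, -19.0] [24.0, 32.0, 30.0, 24.0, 46.0]
rd 24.0 10 38 [-9.0, 16.0, -23.0, -38.0, -19.0] [-10.0, 3.0, -36.0, -40.0, -19.0] [24.0, 32.0, 30.0, 24.0, 46.0]
rd 24.0 10 38 [-9.0, 16.0, -23.0, -38.0, -19.0] [-10.0, 3.0, -36.0, -40.0, -19.0] [24.0, 32.0, 30.0, 24.0, 46.0]
rd 24.0 10 38 [-9.0, 16.0, -23.0, -38.0, -19.0] [-10.0, 3.0, -36.0, -40.0, -19.0] [24.0, 32.0, 30.0, 24.0, 46.0]
rd 19.0 10 36 [-7.0, 16.0, -23.0, -32.0, -19.0] [-7.0, 3.0, -37.0, -33.0, -19.0] [19.0, 26.0, 21.0, 19.0, 45.0]
rd 19.0 10 36 [-7.0, 16.0, -23.0, -32.0, -19.0] [-7.0, 3.0, -37.0, -33.0, -19.0] [19.0, 26.0, 21.0, 19.0, 45.0]
rd 19.0 10 36 [-7.0, 16.0, -23.0, -32.0, -19.0] [-7.0, 3.0, -37.0, -33.0, -19.0] [19.0, 26.0, 21.0, 19.0, 45.0]
rd 19.0 10 36 [-7.0, 16.0, -23.0, -32.0, -19.0] [-7.0, 3.0, -37.0, -33.0, -19.0] [19.0, 26.0, 21.0, 19.0, 45.0]
rd 18.0 15 38 [-12.0, 17.0, -20.0, -43.0, -25.0] [-15.0, 5.0, -32.0, -45.0, -26.0] [18.0, 29.0, 27.0, 18.0, 46.0]
rd 18.0 15 38 [-12.0, 17.0, -20.0, -43.0, -25.0] [-15.0, 5.0, -32.0, -45.0, -26.0] [18
[... 1318 characters left out ...]
.0, 83.0, -32.0] [11.0, 22.0, 17.0, 11.0, 45.0]
sq 9.0 -15 30 [11.0, 16.0, -48.0, 95.0, -13.0] [21.0, 4.0, -60.0, 87.0, -17.0] [43.0, 11.0, 9.0, 10.0, 43.0]
sq 9.0 -15 30 [11.0, 16.0, -48.0, 95.0, -13.0] [21.0, 4.0, -60.0, 87.0, -17.0] [43.0, 11.0, 9.0, 10.0, 43.0]
sq 9.0 -15 30 [11.0, 16.0, -48.0, 95.0, -13.0] [21.0, 4.0, -60.0, 87.0, -17.0] [43.0, 11.0, 9.0, 10.0, 43.0]
sq 8.0 -35 38 [24.0, 21.0, -47.0, 89.0, -32.0] [37.0, 10.0, -58.0, 79.0, -37.0] [8.0, 24.0, 21.0, 8.0, 46.0]
sq 8.0 -35 38 [24.0, 21.0, -47.0, 89.0, -32.0] [37.0, 10.0, -58.0, 79.0, -37.0] [8.0, 24.0, 21.0, 8.0, 46.0]
sq 7.0 -25 32 [18.0, 18.0, -47.0, 87.0, -21.0] [30.0, 6.0, -59.0, 79.0, -26.0] [7.0, 14.0, 10.0, 7.0, 43.0]
```

```bash
cat >> srch.py <<'E'
def tzv(az,lean):
    a,L=np.radians(az),np.radians(lean); return np.array([np.cos(a)*np.sin(L),np.sin(a)*np.sin(L),-np.cos(L)])
E
python3 - <<'E'
from srch import *
q=sense(); print(q["tcp_pos"],q["wrist_force"])
tz=tzv(10,37); R=frame(tz,0); S=np.array([.651,-.1435,0])
P=lambda back,z:S-ex*back+[0,0,z]-tz*.1255
s=rows(P(.085,.12),R,4,0); s=rows(P(.085,.055),R,3,0,s); s=rows(P(0,.055),R,5,0,s)
for b,z in((.085,.12),(.085,.055),(0,.055),(0,.038)): print(P(b,z),ik5(P(b,z),tz,(-5,8,-30,-20,-20)),clear(P(b,z),R),P(b,z)+R@[.086,0,-.145])
E
```

```text
[ 0.47902759 -0.07642028  0.24627672] [ 0.18565352 -0.4844783  -0.64078422]
deg/row 2.8
[[0,1.3,17.1,8.2,0.0425,0.0248,-0.0009],[0,1.1,17.4,7.5,0.0425,0.0248,-0.0009],[0,0.9,17.7,6.8,0.0425,0.0248,-0.0009],[0,0.7,18.0,6.1,0.0425,0.0248,-0.0009]]
deg/row 0.0
[[0,-12.7,3.1,17.3,0.0,0.0,0.0],[0,-12.7,3.1,17.3,0.0,0.0,0.0],[0,-12.7,3.1,17.3,0.0,0.0,0.0]]
deg/row 0.0
[[0,13.8,1.7,9.8,0.0,0.0,0.0],[0,13.8,1.7,9.8,0.0,0.0,0.0],[0,13.8,1.7,9.8,0.0,0.0,0.0],[0,13.8,1.7,9.8,0.0,0.0,0.0],[0,13.8,1.7,9.8,0.0,0.0,0.0]]
[ 0.49221758 -0.14655092  0.22022876] (array([ -5.18737553,   1.04758023, -31.02654066, -23.1735435 ,
       -23.61860498]), np.float64(2.87922674826003e-28)) [999. 111.  85. 106.  99.] [ 0.47553539 -0.16996221  0.38634503]
[ 0.49221758 -0.14655092  0.15522876] (array([ -8.05148618,   7.33289607, -31.65204092, -35.56537131,
       -18.70069918]), np.float64(4.8320184571408615e-18)) [137. 102.  99. 106.  99.] [ 0.47553539 -0.16996221  0.32134503]
[ 0.57661965 -0.15661526  0.15522876] (array([ -7.05988151,  14.50960188, -23.04761687, -32.01184203,
       -19.45481646]), np.float64(2.2236753507046336e-22)) [52. 17. 14. 21. 28.] [ 0.55993746 -0.18002654  0.32134503]
[ 0.57661965 -0.15661526  0.13822876] (array([ -7.7303369 ,  16.05783781, -22.96808564, -35.2339443 ,
       -18.52272341]), np.float64(5.963365016306552e-22)) [21. 29. 24. 21. 45.] [ 0.55993746 -0.18002654  0.30434503]
```

Request:
apply_moves([
  [[0,1,12,5,0.028,0.017,0],[0,1,12,5,0.028,0.017,0],[0,1,12,5,0.028,0.017,0],[0,1,12,5,0.028,0.017,0],[0,1,12,4,0.029,0.016,0],[0,0,12,4,0.029,0.016,0],[0,0,0,0,0,0,0],[0,0,0,0,0,0,0]],
])

```text
time_s: 15.32
tcp_pos: [0.4927, -0.1485, 0.2202]
ee_rot: [[0.805, -0.018, 0.593], [-0.099, -0.99, 0.104], [0.585, -0.142, -0.799]]
wrist_force: [0.3, 0.6, -1.8]
gripper_width: 0.275
```

Run:
```python
from srch import *
q=sense(); print(q["tcp_pos"],q["wrist_force"],np.round(q["joints"],1)); Rn=np.array(q["ee_rot"]); print("C",np.array(q["tcp_pos"])+Rn[:,2]*.1255)
tz=tzv(10,37); R=frame(tz,0); S=np.array([.651,-.1435,0])
P=lambda back,z:S-ex*back+[0,0,z]-tz*.1255
s=rows(P(.085,.055),R,4,0); s=rows(P(0.0,.055),R,5,0,s)
```

```text
[ 0.49271377 -0.1484519   0.22023145] [ 0.26877171  0.57237226 -1.8350501 ] [ -5.5   1.  -30.5 -23.  -24.2 109.9]
C [ 0.5670958  -0.13538928  0.11999707]
deg/row 0.0
[[0,-9.6,1.8,13.0,0.0001,-0.0,-0.0007],[0,-9.6,1.8,13.0,0.0001,-0.0,-0.0007],[0,-9.7,1.8,13.0,0.0001,-0.0,-0.0007],[0,-9.7,1.8,13.0,0.0001,-0.0,-0.0007]]
deg/row 0.0
[[0,13.8,1.7,9.8,0.0,0.0,0.0],[0,13.8,1.7,9.8,0.0,0.0,0.0],[0,13.8,1.7,9.8,0.0,0.0,0.0],[0,13.8,1.7,9.8,0.0,0.0,0.0],[0,13.8,1.7,9.8,0.0,0.0,0.0]]
```

Request:
apply_moves([
  [[0,-10,2,13,0,0,0],[0,-10,2,13,0,0,0],[0,-10,2,13,0,0,0],[0,-9,1,13,0,0,0],[0,0,0,0,0,0,0],[0,14,2,10,0,0,0],[0,14,2,10,0,0,0],[0,14,2,10,0,0,0],[0,14,1,10,0,0,0],[0,13,1,9,0,0,0],[0,0,0,0,0,0,0],[0,0,0,0,0,0,0]],
])

```text
time_s: 16.82
tcp_pos: [0.5751, -0.1559, 0.1541]
ee_rot: [[0.806, -0.019, 0.592], [-0.099, -0.99, 0.104], [0.584, -0.143, -0.799]]
wrist_force: [0.4, -0.2, -1.5]
gripper_width: 0.276
```

Run:
```python
from srch import *
q=sense(); R=np.array(q["ee_rot"]); P=np.array(q["tcp_pos"]); C=P+R[:,2]*.1255; print(P,q["wrist_force"],np.round(q["joints"],1),"C",C)
ims=[]
for n in("scene","top","wrist"):
    p=capture(n); u=proj(p,C); print(n,u, proj(p,[.651,-.1435,.038])); x=int(np.clip(u[0]-40,0,480)); y=int(np.clip(u[1]-40,0,340)); 
    ims.append(cv2.resize(p["color"][y:y+80,x:x+80],(266,266),interpolation=cv2.INTER_CUBIC)); print(x,y)
save("r1",np.hstack(ims))
```

```text
[ 0.57506482 -0.15585908  0.15414453] [ 0.44339985 -0.15999559 -1.52065928] [ -6.9  14.2 -23.2 -31.5 -19.5 119.9] C [ 0.64935986 -0.14278536  0.0538471 ]
scene [338.58145922 279.44608374] [338.66173394 282.74856372]
298 239
top [319.83798072 150.4222542 ] [319.44758116 151.57809364]
279 110
wrist [274.30450039 208.00511963] [277.86129396 212.10181354]
234 168
```

View pics/r1.png

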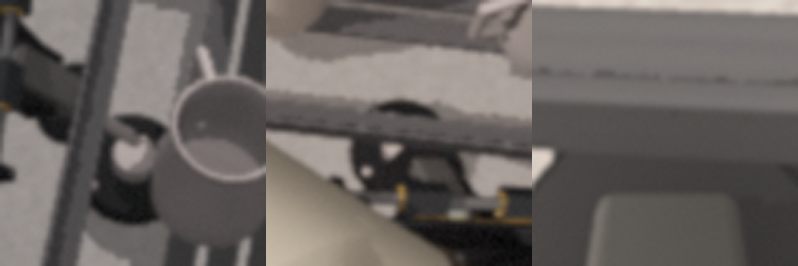

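In the scene crop the tip at (128,140) sits just above the back of the round stud (132,152). The offset between them matches the prediction within 1–2 mm. The body is clear of the lip and pitcher, so I lower vertically.

Request:
apply_moves([
  [[0,-2,0.7,4,0,0,0],[0,-2.5,0.7,4,0,0,0],[0,0,0,0,0,0,0],[0,-1.2,0.3,1.6,0,0,0],[0,-0.6,0.2,0.8,0,0,0],[0,0,0,0,0,0,0],[0,0,0,0,0,0,0]],
])

```text
time_s: 17.85
tcp_pos: [0.5768, -0.1562, 0.1426]
ee_rot: [[0.805, -0.018, 0.593], [-0.099, -0.99, 0.104], [0.585, -0.142, -0.798]]
wrist_force: [0.4, 0.8, 0.4]
gripper_width: 0.276
```

Run:
```python
from srch import *
for i in range(2):
    q=sense(); R=np.array(q["ee_rot"]); P=np.array(q["tcp_pos"]); C=P+R[:,2]*.1255; print(q["wrist_force"],"C",C); capture("wrist")
```

```text
[0.42608263 0.75992834 0.39701567] C [ 0.65124248 -0.1431715   0.0423593 ]
[-1.19867786 -0.00213102 -1.04792185] C [ 0.65123893 -0.14318102  0.04233428]
```

Request:
apply_moves([
  [[0,-1.2,0.3,1.7,0,0,0],[0,-1.3,0.3,1.7,0,0,0],[0,0,0,0,0,0,0],[0,0,0,0,0,0,0]],
])

```text
time_s: 18.45
tcp_pos: [0.5769, -0.1562, 0.1383]
ee_rot: [[0.805, -0.018, 0.593], [-0.099, -0.99, 0.104], [0.585, -0.142, -0.798]]
wrist_force: [-0.6, 0.1, 1.6]
gripper_width: 0.277
```

Run:
```python
from srch import *
for i in range(5):
    q=sense(); R=np.array(q["ee_rot"]); P=np.array(q["tcp_pos"]); C=P+R[:,2]*.1255; print(np.round(q["wrist_force"],2),"C",C); capture("wrist")
print(q["time_s"],np.round(q["joints"],1))
```

```text
[-0.62  0.09  1.65] C [ 0.65130471 -0.14320654  0.03812034]
[-0.76  0.45  1.74] C [ 0.65130203 -0.14320053  0.03815088]
[-0.85  0.21  2.52] C [ 0.6513036  -0.14317437  0.03812483]
[-1.21  0.4   1.41] C [ 0.65127275 -0.14320987  0.03811772]
[-0.89  0.25  2.1 ] C [ 0.65127908 -0.14318697  0.03808821]
18.65 [ -7.5  15.8 -23.  -34.5 -18.6 123.5]
```

Request:
apply_moves([
  [[0,0,0,0,0,0,0],[0,2,-0.5,-3,0,0,0],[0,5,-1,-7,0,0,0],[0,3,-1,-4,0,0,0],[0,-14,-2,-10,0,0,0],[0,-14,-2,-10,0,0,0],[0,-14,-2,-10,0,0,0],[0,-14,-2,-10,0,0,0],[0,-14,-2,-10,0,0,0],[0,0,0,0,0,0,0]],
])

```text
time_s: 19.95
tcp_pos: [0.4893, -0.1444, 0.156]
ee_rot: [[0.805, -0.019, 0.593], [-0.099, -0.99, 0.104], [0.585, -0.143, -0.799]]
wrist_force: [0.7, 0.3, -1.1]
gripper_width: 0.268
```

```bash
cat > s2.py <<'E'
from srch import *
q=sense(); print(q["tcp_pos"],q["wrist_force"],np.round(q["joints"],1))
S=np.array([.676,.057,0]); res=[]
for az in range(-45,-5,3):
  for lean in(30,32,34,36,38,40):
    tz=tzv(az,lean); f=lambda b,z:S-ex*b+[0,0,z]-tz*.1255
    j=(15,15,-48,90,-20); ok=1; js=[]
    for b,z in((0,.037),(0,.055),(.085,.055),(.085,.13)):
        j,c=ik5(f(b,z),tz,j); ok&=c<1e-9 and j[4]<-11 and j[2]>-59.5 and j[3]<112; js.append(np.round(j).tolist())
    if ok:
        for psi in np.radians(range(-30,31,6)):
            R=frame(tz,psi); c1=clear(f(0,.037),R); c2=clear(f(0,.055),R); cam=((f(0,.037)+R@[.086,0,-.145])-lip)@ex
            res.append((min(c1.min(),c2.min()),az,lean,round(np.degrees(psi)),c1.tolist(),c2.tolist(),round(cam,3),js))
res.sort(key=lambda t:-t[0])
for t in res[:8]: print(*t)
E
python3 s2.py
```

```text
[ 0.48927105 -0.14437     0.15597303] [ 0.72311576  0.30135074 -1.07012811] [ -7.4   6.6 -32.2 -34.4 -18.6 123.3]
15.0 -30 40 -6 [26.0, 29.0, 30.0, 26.0, 48.0] [26.0, 15.0, 16.0, 26.0, 30.0] -0.048 [[18.0, 20.0, -50.0, 106.0, -30.0], [20.0, 18.0, -49.0, 100.0, -30.0], [26.0, 12.0, -58.0, 98.0, -33.0], [36.0, 6.0, -52.0, 73.0, -38.0]]
15.0 -30 40 0 [19.0, 34.0, 29.0, 19.0, 48.0] [34.0, 20.0, 15.0, 19.0, 30.0] -0.049 [[18.0, 20.0, -50.0, 106.0, -30.0], [20.0, 18.0, -49.0, 100.0, -30.0], [26.0, 12.0, -58.0, 98.0, -33.0], [36.0, 6.0, -52.0, 73.0, -38.0]]
14.0 -33 40 -6 [22.0, 27.0, 28.0, 22.0, 48.0] [22.0, 14.0, 14.0, 22.0, 30.0] -0.044 [[21.0, 20.0, -49.0, 98.0, -32.0], [23.0, 19.0, -48.0, 93.0, -32.0], [29.0, 13.0, -57.0, 91.0, -35.0], [38.0, 7.0, -51.0, 69.0, -40.0]]
13.0 -33 40 0 [14.0, 33.0, 27.0, 14.0, 48.0] [14.0, 19.0, 13.0, 14.0, 30.0] -0.045 [[21.0, 20.0, -49.0, 98.0, -32.0], [23.0, 19.0, -48.0, 93.0, -32.0], [29.0, 13.0, -57.0, 91.0, -35.0], [38.0, 7.0, -51.0, 69.0, -40.0]]
13.0 -27 38 0 [19.0, 29.0, 27.0, 19.0, 47.0] [34.0, 17.0, 13.0, 19.0, 29.0] -0.045 [[15.0, 19.0, -50.0, 107.0, -26.0], [18.0, 17.0, -49.0, 101.0, -26.0], [23.0, 11.0, -58.0, 100.0, -28.0], [34.0, 5.0, -52.0, 71.0, -35.0]]
12.0 -36 40 -6 [17.0, 25.0, 25.0, 17.0, 48.0] [17.0, 12.0, 12.0, 17.0, 30.0] -0.039 [[24.0, 21.0, -47.0, 92.0, -34.0], [26.0, 20.0, -47.0, 87.0, -35.0], [33.0, 14.0, -55.0, 85.0, -37.0], [39.0, 8.0, -49.0, 66.0, -43.0]]
12.0 -30 40 6 [12.0, 28.0, 28.0, 12.0, 48.0] [26.0, 14.0, 14.0, 12.0, 30.0] -0.051 [[18.0, 20.0, -50.0, 106.0, -30.0], [20.0, 18.0, -49.0, 100.0, -30.0], [26.0, 12.0, -58.0, 98.0, -33.0], [36.0, 6.0, -52.0, 73.0, -38.0]]
12.0 -27 38 -6 [26.0, 26.0, 28.0, 26.0, 47.0] [26.0, 12.0, 14.0, 26.0, 29.0] -0.044 [[15.0, 19.0, -50.0, 107.0, -26.0], [18.0, 17.0, -49.0, 101.0, -26.0], [23.0, 11.0, -58.0, 100.0, -28.0], [34.0, 5.0, -52.0, 71.0, -35.0]]
```

Run:
```python
from srch import *
Ru=down(-6.8,0,-1); s=rows([.47,.0,.30],Ru,8,0)
tz=tzv(-33,39); R=frame(tz,np.radians(-3)); S=np.array([.676,.057,0]); f=lambda b,z:S-ex*b+[0,0,z]-tz*.1255
s=rows(f(.085,.13),R,10,0,s); print(s[0])
```

```text
deg/row 4.6
[[0,6.8,-20.4,-13.9,-0.0212,-0.0779,0.0064],[0,5.5,-20.1,-14.8,-0.0212,-0.0779,0.0064],[0,4.2,-19.8,-15.6,-0.0212,-0.0779,0.0064],[0,2.9,-19.5,-16.3,-0.0212,-0.0779,0.0064],[0,1.4,-19.2,-16.9,-0.0212,-0.0779,0.0064],[0,-0.0,-18.8,-17.4,-0.0212,-0.0779,0.0064],[0,-1.5,-18.4,-17.7,-0.0212,-0.0779,0.0064],[0,-3.0,-18.0,-17.9,-0.0212,-0.0779,0.0064]]
deg/row 3.9
[[0,4.2,-11.6,7.2,-0.0288,0.0617,0.0038],[0,3.7,-11.8,7.2,-0.0288,0.0617,0.0038],[0,3.2,-12.0,7.0,-0.0288,0.0617,0.0038],[0,2.7,-12.2,6.9,-0.0288,0.0617,0.0038],[0,2.3,-12.4,6.7,-0.0288,0.0617,0.0038],[0,1.8,-12.6,6.4,-0.0288,0.0617,0.0038],[0,1.4,-12.8,6.2,-0.0288,0.0617,0.0038],[0,1.0,-13.0,5.9,-0.0288,0.0617,0.0038],[0,0.6,-13.2,5.5,-0.0288,0.0617,0.0038],[0,0.2,-13.3,5.2,-0.0288,0.0617,0.0038]]
[0.52535997 0.11007977 0.22753182]
```

Request:
apply_moves([
  [[0,7,-20,-14,-0.021,-0.078,0.006],[0,5,-20,-15,-0.021,-0.078,0.006],[0,4,-20,-16,-0.021,-0.078,0.006],[0,3,-20,-16,-0.021,-0.078,0.006],[0,1,-19,-17,-0.021,-0.078,0.007],[0,0,-19,-17,-0.021,-0.078,0.007],[0,-2,-18,-18,-0.021,-0.078,0.007],[0,-3,-18,-18,-0.021,-0.078,0.006],[0,0,0,0,0,0,0]],
])

```text
time_s: 21.08
tcp_pos: [0.4676, -0.0079, 0.293]
ee_rot: [[0.993, -0.111, 0.031], [-0.111, -0.994, 0.011], [0.03, -0.015, -0.999]]
wrist_force: [-0.3, -0.2, -0.5]
gripper_width: 0.277
```

Request:
apply_moves([
  [[0,4,-12,7,-0.029,0.062,0.004],[0,4,-12,7,-0.029,0.062,0.004],[0,3,-12,7,-0.029,0.062,0.004],[0,3,-12,7,-0.029,0.062,0.004],[0,2,-12,7,-0.029,0.062,0.004],[0,2,-13,6,-0.029,0.062,0.004],[0,1,-13,6,-0.029,0.062,0.004],[0,1,-13,6,-0.028,0.061,0.004],[0,1,-13,6,-0.028,0.061,0.003],[0,0,-13,5,-0.028,0.061,0.003],[0,0,0,0,0,0,0],[0,0,0,0,0,0,0]],
])

```text
time_s: 22.58
tcp_pos: [0.5218, 0.101, 0.222]
ee_rot: [[0.802, -0.235, 0.55], [-0.049, -0.942, -0.331], [0.596, 0.238, -0.767]]
wrist_force: [0.3, 0.4, -0.4]
gripper_width: 0.271
```

Run:
```python
from srch import *
q=sense(); print(q["tcp_pos"],q["wrist_force"],np.round(q["joints"],1)); Rn=np.array(q["ee_rot"]); print("C",np.array(q["tcp_pos"])+Rn[:,2]*.1255)
tz=tzv(-33,39); R=frame(tz,np.radians(-3)); S=np.array([.676,.057,0]); f=lambda b,z:S-ex*b+[0,0,z]-tz*.1255
s=rows(f(.085,.055),R,5,0); s=rows(f(0,.055),R,6,0,s)
```

```text
[0.52183584 0.1009747  0.221952  ] [ 0.30768822  0.39689882 -0.37623808] [ 35.1   5.9 -52.3  72.7 -37.9 -16.7]
C [0.59082196 0.05946586 0.12568061]
deg/row 0.3
[[0,-7.8,-5.2,10.4,-0.0028,-0.0046,-0.0022],[0,-7.7,-5.2,10.5,-0.0028,-0.0046,-0.0022],[0,-7.7,-5.3,10.5,-0.0028,-0.0046,-0.0022],[0,-7.6,-5.3,10.5,-0.0028,-0.0046,-0.0022],[0,-7.6,-5.4,10.5,-0.0028,-0.0046,-0.0022]]
deg/row 0.0
[[0,11.6,-1.7,8.0,0.0,0.0,0.0],[0,11.6,-1.7,8.0,0.0,0.0,0.0],[0,11.6,-1.7,8.0,0.0,0.0,0.0],[0,11.6,-1.7,8.0,0.0,0.0,0.0],[0,11.6,-1.7,8.0,0.0,0.0,0.0],[0,11.6,-1.7,8.0,0.0,0.0,0.0]]
```

Request:
apply_moves([
  [[0,-8,-5,10,-0.003,-0.005,-0.002],[0,-8,-5,10,-0.003,-0.005,-0.002],[0,-8,-5,10,-0.003,-0.005,-0.002],[0,-7,-6,11,-0.003,-0.004,-0.002],[0,-7,-6,11,-0.002,-0.004,-0.002],[0,0,0,0,0,0,0],[0,0,0,0,0,0,0]],
])

```text
time_s: 23.45
tcp_pos: [0.5262, 0.1112, 0.1539]
ee_rot: [[0.815, -0.235, 0.53], [-0.047, -0.938, -0.343], [0.578, 0.254, -0.776]]
wrist_force: [0.2, -0.9, -1.0]
gripper_width: 0.277
```

Request:
apply_moves([
  [[0,12,-2,8,0,0,0],[0,12,-2,8,0,0,0],[0,12,-2,8,0,0,0],[0,12,-2,8,0,0,0],[0,11,-1,8,0,0,0],[0,11,-1,8,0,0,0],[0,0,0,0,0,0,0],[0,0,0,0,0,0,0]],
])

```text
time_s: 24.45
tcp_pos: [0.6103, 0.1008, 0.1533]
ee_rot: [[0.816, -0.234, 0.529], [-0.046, -0.938, -0.343], [0.576, 0.256, -0.776]]
wrist_force: [-0.9, 0.4, -1.5]
gripper_width: 0.27
```

Run:
```python
from srch import *
q=sense(); R=np.array(q["ee_rot"]); P=np.array(q["tcp_pos"]); C=P+R[:,2]*.1255; print(P,q["wrist_force"],np.round(q["joints"],1),"C",C,q["time_s"])
print("down",R.T@[0,0,-1],"ex",R.T@ex,"ey",R.T@ey)
ims=[]
for n in("scene","top","wrist"):
    p=capture(n); u=proj(p,C); print(n,u, proj(p,[.676,.057,.038])); x=int(np.clip(u[0]-40,0,480)); y=int(np.clip(u[1]-40,0,340)); 
    ims.append(cv2.resize(p["color"][y:y+80,x:x+80],(266,266),interpolation=cv2.INTER_CUBIC)); print(x,y)
save("q1",np.hstack(ims))
```

```text
[0.61031748 0.10077883 0.15326364] [-0.862781    0.40602405 -1.46623233] [ 23.9  18.5 -47.1  89.3 -31.9 -25.2] C [0.67666137 0.05768726 0.05583749] 24.45
down [-0.57612541 -0.25579608  0.77630398] ex [ 0.81578212 -0.1209411   0.56557297] ey [ 0.0507843  -0.95913587 -0.27835111]
scene [354.08270448 206.94284517] [352.98909521 211.05133316]
314 166
top [238.23684024 139.68073971] [239.25586308 142.14779427]
198 99
wrist [275.07877423 207.85934354] [270.51331646 215.23706786]
235 167
```

View pics/q1.png

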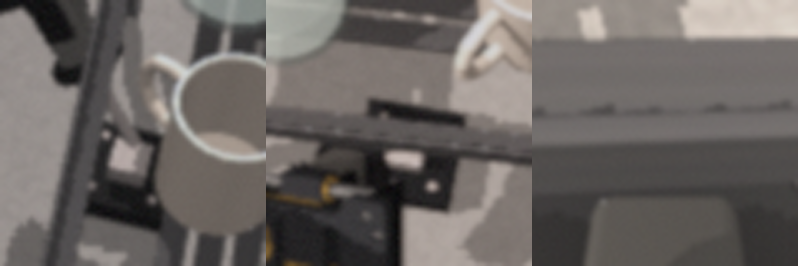

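In the scene crop the tip at (134,143) sits just above the square stud (127,155). The tip is 1–2 mm far in x but well inside the 28 mm top. The body is clear of the lip, mug handle and decanter, so I lower it.

Request:
apply_moves([
  [[0,-3.5,-1,3,0,0,0],[0,-3.5,-1,3.2,0,0,0],[0,-1.5,-0.8,2.2,0,0,0],[0,-0.6,-0.3,1.2,0,0,0],[0,0,0,0,0,0,0],[0,0,0,0,0,0,0]],
])

```text
time_s: 25.35
tcp_pos: [0.6092, 0.1008, 0.1403]
ee_rot: [[0.815, -0.234, 0.529], [-0.047, -0.938, -0.343], [0.577, 0.255, -0.776]]
wrist_force: [0.3, -0.4, -0.8]
gripper_width: 0.27
```

Run:
```python
from srch import *
for i in range(2):
    q=sense(); R=np.array(q["ee_rot"]); P=np.array(q["tcp_pos"]); C=P+R[:,2]*.1255; print(q["wrist_force"],"C",C,np.round(q["joints"],1)); capture("wrist")
```

```text
[ 0.2878904  -0.37212623 -0.83154846] C [0.67558336 0.05773989 0.04291652] [ 22.6  19.5 -47.9  93.5 -31.4 -28.7]
[-0.89848991 -0.77024942 -0.45977471] C [0.67554604 0.05773577 0.04293561] [ 22.6  19.5 -47.9  93.5 -31.4 -28.7]
```

Request:
apply_moves([
  [[0,-1.4,-0.6,1.9,0,0,0],[0,-1.4,-0.6,1.8,0,0,0],[0,0,0,0,0,0,0],[0,0,0,0,0,0,0]],
])

```text
time_s: 25.95
tcp_pos: [0.6092, 0.1009, 0.1357]
ee_rot: [[0.815, -0.234, 0.53], [-0.046, -0.938, -0.343], [0.577, 0.255, -0.776]]
wrist_force: [-1.5, -0.3, 1.3]
gripper_width: 0.272
```

Run:
```python
from srch import *
for i in range(5):
    q=sense(); R=np.array(q["ee_rot"]); P=np.array(q["tcp_pos"]); C=P+R[:,2]*.1255; print(np.round(q["wrist_force"],2),"C",C); capture("wrist")
print(q["time_s"],np.round(q["joints"],1))
```

```text
[-1.5  -0.33  1.3 ] C [0.67572083 0.05786814 0.038325  ]
[-0.08  0.14  1.91] C [0.67570448 0.05784032 0.03829547]
[ 0.52 -1.13  2.01] C [0.67566253 0.05786474 0.03827502]
[-0.33 -0.37  2.18] C [0.67567377 0.05787591 0.03830222]
[ 0.14 -0.3   1.22] C [0.67568665 0.05793841 0.03828087]
26.15 [ 22.1  19.9 -48.1  95.  -31.3 -29.9]
```

Request:
apply_moves([
  [[0,0,0,0,0,0,0],[0,2,1,-3,0,0,0],[0,4,2,-5.5,0,0,0],[0,4,1.5,-5,0,0,0],[0,-11,2,-8,0,0,0],[0,-12,2,-8,0,0,0],[0,-12,2,-8,0,0,0],[0,-12,2,-8,0,0,0],[0,-11,1,-8,0,0,0],[0,-11,1,-8,0,0,0],[0,0,0,0,0,0,0]],
])

```text
time_s: 27.58
tcp_pos: [0.5241, 0.1115, 0.1528]
ee_rot: [[0.816, -0.233, 0.529], [-0.045, -0.938, -0.343], [0.577, 0.255, -0.776]]
wrist_force: [1.1, 1.0, -0.8]
gripper_width: 0.273
```

Run:
```python
from srch import *
q=sense(); print(q["tcp_pos"],q["wrist_force"],np.round(q["joints"],1),q["gripper_width"])
Ru=down(-8.4,0,-1); s=rows([.45,.03,.30],Ru,10,0); rows([.444,-.206,.2705],Ru,6,0,s)
```

```text
[0.52405659 0.11151988 0.1527608 ] [ 1.129941    1.04384414 -0.79123821] [ 30.3  12.7 -55.9  88.1 -34.3 -30.7] 0.2730409832425058
deg/row 3.9
[[0,2.8,13.1,-12.6,0.028,-0.0622,-0.001],[0,2.0,12.8,-13.1,0.028,-0.0622,-0.001],[0,1.2,12.4,-13.5,0.028,-0.0622,-0.001],[0,0.3,12.0,-13.9,0.028,-0.0622,-0.001],[0,-0.6,11.6,-14.2,0.028,-0.0622,-0.001],[0,-1.5,11.2,-14.5,0.028,-0.0622,-0.001],[0,-2.4,10.8,-14.7,0.028,-0.0622,-0.001],[0,-3.3,10.4,-14.8,0.028,-0.0622,-0.001],[0,-4.3,10.0,-14.8,0.028,-0.0622,-0.001],[0,-5.2,9.6,-14.8,0.028,-0.0622,-0.001]]
deg/row 0.0
[[0,4.8,39.1,4.9,0.0,0.0,0.0],[0,4.8,39.1,4.9,0.0,0.0,0.0],[0,4.8,39.1,4.9,0.0,0.0,0.0],[0,4.8,39.1,4.9,0.0,0.0,0.0],[0,4.8,39.1,4.9,0.0,0.0,0.0],[0,4.8,39.1,4.9,0.0,0.0,0.0]]
```

Request:
apply_moves([
  [[0,3,13,-13,0.028,-0.062,-0.001],[0,2,13,-13,0.028,-0.062,-0.001],[0,1,12,-13,0.028,-0.062,-0.001],[0,0,12,-14,0.028,-0.062,-0.001],[0,-1,12,-14,0.028,-0.062,-0.001],[0,-1,11,-14,0.028,-0.062,-0.001],[0,-2,11,-15,0.028,-0.062,-0.001],[0,-3,10,-15,0.028,-0.062,-0.001],[0,-4,10,-15,0.028,-0.063,-0.001],[0,-5,10,-15,0.028,-0.063,-0.001],[0,0,0,0,0,0,0],[0,0,0,0,0,0,0]],
])

```text
time_s: 29.08
tcp_pos: [0.4513, 0.0295, 0.2992]
ee_rot: [[0.989, -0.148, -0.001], [-0.148, -0.989, -0.0], [-0.0, 0.0, -1.0]]
wrist_force: [-0.7, 0.3, -1.6]
gripper_width: 0.274
```

Run:
```python
from srch import *
q=sense(); print(q["tcp_pos"],q["wrist_force"],np.round(q["joints"],1),q["gripper_width"],np.round(q["ee_rot"],3).tolist())
Ru=down(-8.4,0,-1);  rows([.444,-.206,.2705],Ru,6,0)
```

```text
[0.45129918 0.02950434 0.29921485] [-0.71344543  0.26252549 -1.61597694] [ 24.4   2.4 -16.4   0.  -71.2  57.1] 0.27359460034675404 [[0.989, -0.148, -0.001], [-0.148, -0.989, -0.0], [-0.0, 0.0, -1.0]]
deg/row 0.0
[[0,4.6,39.0,4.8,0.0001,0.0001,-0.0003],[0,4.6,39.0,4.8,0.0001,0.0001,-0.0003],[0,4.6,39.0,4.8,0.0001,0.0001,-0.0003],[0,4.6,39.0,4.8,0.0001,0.0001,-0.0003],[0,4.6,39.0,4.8,0.0001,0.0001,-0.0003],[0,4.5,39.0,4.8,0.0001,0.0001,-0.0003]]
```

Request:
apply_moves([
  [[0,5,39,5,0,0,0],[0,5,39,5,0,0,0],[0,5,39,5,0,0,0],[0,5,39,5,0,0,0],[0,4,39,5,0,0,0],[0,4,39,4,0,0,0],[0,0,0,0,0,0,0],[0,0,0,0,0,0,0]],
])

```text
time_s: 30.08
tcp_pos: [0.4446, -0.2055, 0.2702]
ee_rot: [[0.989, -0.147, -0.001], [-0.147, -0.989, 0.0], [-0.001, -0.0, -1.0]]
wrist_force: [0.9, 0.1, -0.9]
gripper_width: 0.278
```

Run:
```python
from srch import *
q=sense(); R=np.array(q["ee_rot"]); P=np.array(q["tcp_pos"]); print(P,q["wrist_force"],q["time_s"]); tip=P+R[:,2]*.1305
ims=[]
for n in("scene","wrist"):
    p=capture(n); u=proj(p,tip); g=proj(p,P+R[:,2]*.0505); print(n,"tip",u,"guard",g); x=int(np.clip(u[0]-50,0,460)); y=int(np.clip(u[1]-60,0,320)); 
    ims.append(cv2.resize(p["color"][y:y+100,x:x+100],(400,400),interpolation=cv2.INTER_CUBIC)); print(x,y)
save("b1",np.hstack(ims))
rows([.444,-.206,.1625],down(-8.4,0,-1),4,0)
```

```text
[ 0.44464219 -0.205524    0.27023097] [ 0.93039081  0.05343444 -0.8739522 ] 30.075
scene tip [243.50294929 279.11758779] guard [240.97336312 261.76850966]
193 219
wrist tip [275.03319559 206.55468118] guard [275.24242134 247.0792204 ]
225 146
deg/row 0.0
[[0,-0.2,0.3,27.1,-0.0001,-0.0,0.0001],[0,-0.2,0.3,27.1,-0.0001,-0.0,0.0001],[0,-0.2,0.3,27.1,-0.0001,-0.0,0.0001],[0,-0.2,0.3,27.1,-0.0001,-0.0,0.0001]]
```

View pics/b1.png

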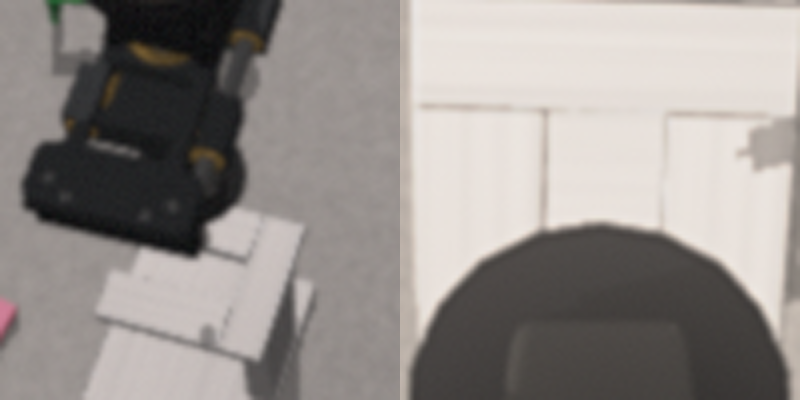

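In the wrist crop the slot's edges are at x=547 and 666, and the guard is centred at 602. The tester is upright and over the slot, so I lower it to the height it was taken from.

Request:
apply_moves([
  [[0,0,0,30,0,0,0],[0,0,0,35,0,0,0],[0,0,0,25,0,0,0],[0,0,0,12,0,0,0],[0,0,0,4,0,0,0],[0,0,0,0,0,0,0],[0,0,0,0,0,0,0]],
])

```text
time_s: 31.05
tcp_pos: [0.4457, -0.2061, 0.166]
ee_rot: [[0.989, -0.147, 0.003], [-0.147, -0.989, -0.0], [0.003, -0.0, -1.0]]
wrist_force: [0.2, -0.2, -1.5]
gripper_width: 0.277
```

Request:
apply_moves([
  [[0,0,0,1.5,0,0,0],[0,0,0,0,0,0,0],[0,0,0,0,0,0,0]],
])

```text
time_s: 31.42
tcp_pos: [0.4451, -0.2061, 0.1636]
ee_rot: [[0.989, -0.147, 0.001], [-0.147, -0.989, 0.0], [0.001, -0.0, -1.0]]
wrist_force: [-0.6, -0.3, -0.7]
gripper_width: 0.272
```

Request:
apply_moves([
  [[0,0,0,0.8,0,0,0],[0,0,0,0,0,0,0],[0,0,0,0,0,0,0]],
])

```text
time_s: 31.8
tcp_pos: [0.4451, -0.2061, 0.1627]
ee_rot: [[0.989, -0.147, 0.001], [-0.147, -0.989, 0.0], [0.0, -0.0, -1.0]]
wrist_force: [0.2, 0.3, -0.9]
gripper_width: 0.277
```

Run:
```python
from srch import *
for i in range(3):
    q=sense(); print(np.round(q["wrist_force"],2),q["tcp_pos"]); capture("wrist")
```

```text
[ 0.22  0.27 -0.9 ] [ 0.4450594  -0.20605039  0.16268993]
[ 0.85 -0.28 -1.1 ] [ 0.44504852 -0.20602854  0.16269795]
[-0.05  0.2  -0.58] [ 0.44505906 -0.20602664  0.16269823]
```

Request:
apply_moves([
  [[0,0,0,0.5,0,0,0],[0,0,0,0,0,0,0],[0.5,0,0,0,0,0,0],[0.8,0,0,0,0,0,0],[0.8,0,0,0,0,0,0],[0.8,0,0,0,0,0,0],[0.8,0,0,0,0,0,0],[0.8,0,0,0,0,0,0]],
])

```text
time_s: 32.95
tcp_pos: [0.4451, -0.206, 0.1622]
ee_rot: [[0.989, -0.147, 0.001], [-0.147, -0.989, 0.0], [0.001, -0.0, -1.0]]
wrist_force: [-0.1, -0.6, 0.1]
gripper_width: 0.784
```

Request:
apply_moves([
  [[0.8,0,0,-10,0,0,0],[0.8,0,0,-25,0,0,0],[0.8,0,0,-35,0,0,0],[0.8,0,0,-40,0,0,0],[0.8,0,0,-40,0,0,0],[0.8,0,0,-40,0,0,0],[0.8,-25,0,-20,0,0,0],[0.8,-25,0,0,0,0,0],[0.8,-25,0,0,0,0,0],[0.8,0,0,0,0,0,0],[0.8,0,0,0,0,0,0]],
])

```text
time_s: 34.33
tcp_pos: [0.3711, -0.1951, 0.3727]
ee_rot: [[0.989, -0.147, 0.002], [-0.147, -0.989, -0.0], [0.002, -0.0, -1.0]]
wrist_force: [0.4, 0.0, 0.4]
gripper_width: 0.797
```

Run:
```python
from h import *
q=sense(); print(q["tcp_pos"],q["wrist_force"],q["time_s"],q["gripper_width"])
s=capture("scene");w=capture("wrist");t=capture("top")
a=cv2.resize(s["color"][100:400,180:430],(400,480)); b=cv2.resize(w["color"][30:190,180:340],(400,400),interpolation=cv2.INTER_CUBIC); b=np.vstack([b,np.zeros((80,400,3),np.uint8)])
save("end",np.hstack([a,b]))
for n,p in(("scene",s),("top",t)):
  for o in("mug","decanter","pitcher","scoop","tester"):
    for m in masks_of(p,o)[:2]:
      ys,xs=np.nonzero(m["pixels"]); print(n,o,round(m["confidence"],2),m["box"],[round(xs.mean(),1),round(ys.mean(),1)])
```

```text
[ 0.37114284 -0.19511123  0.37270695] [0.3643776  0.00454732 0.37941296] 34.325 0.7972532457214536
scene mug 0.88 [357.1, 183.0, 47.3, 51.9] [np.float64(380.5), np.float64(207.3)]
scene decanter 0.82 [366.5, 108.4, 42.7, 68.4] [np.float64(388.3), np.float64(144.8)]
scene pitcher 0.97 [340.8, 254.3, 44.2, 59.0] [np.float64(363.3), np.float64(286.2)]
scene scoop 0.7 [205.8, 207.8, 50.4, 26.3] [np.float64(237.6), np.float64(219.0)]
scene scoop 0.7 [212.7, 262.7, 58.1, 69.5] [np.float64(243.0), np.float64(303.6)]
scene tester 0.94 [229.1, 332.0, 30.5, 36.4] [np.float64(242.9), np.float64(352.7)]
scene tester 0.74 [231.1, 266.1, 24.7, 31.6] [np.float64(243.2), np.float64(281.5)]
top mug 0.56 [257.5, 68.0, 41.6, 54.4] [np.float64(278.8), np.float64(94.3)]
top decanter 0.6 [172.2, 57.1, 51.4, 64.0] [np.float64(197.2), np.float64(87.6)]
top pitcher 0.58 [338.8, 84.5, 53.6, 47.9] [np.float64(368.0), np.float64(109.6)]
top tester 0.39 [402.2, 215.0, 23.9, 0.3] [np.float64(414.0), np.float64(215.5)]
top tester 0.36 [340.2, 82.0, 49.6, 51.9] [np.float64(368.2), np.float64(109.4)]
```

View pics/end.png

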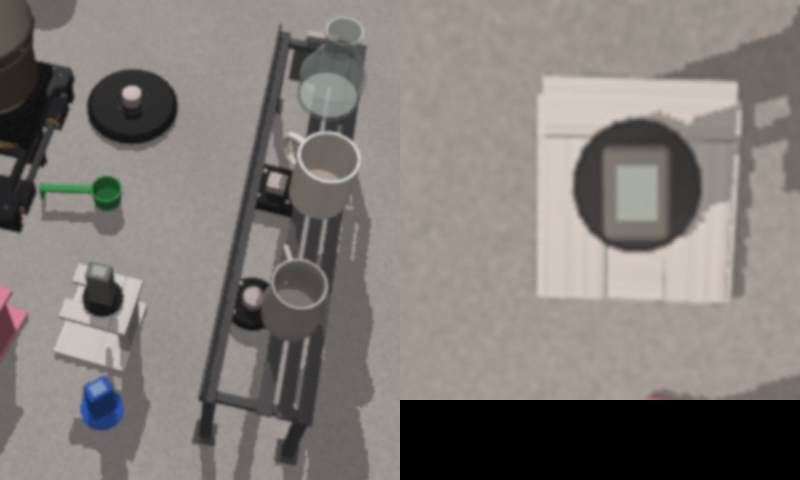

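The tester hangs upright in its fork: handle at (100,285) in the left picture, guard centred over the slot at (637,185) in the right one. The mug, decanter, pitcher and scoop are within 1 px of where they began. I hand in.

```bash
python3 -c "
from station import r
print(r.finish_job())"
```

```text
the job is handed in; nothing more can be done
None
```

The tester check is done and handed in at about 34 s of the 72 s allowed. I took the tester from the aluminium stand and pressed the kettle contact, then the round stud, then the square stud. It now hangs in its stand and the gripper is open and clear.

| Contact | Depth from tip position | Depth from wrist force | Held about |
|---|---|---|---|
| Kettle contact | 5.3 mm | 4.7 mm | 0.6 s |
| Round stud | 4.9 mm | 5.3 mm | 0.55 s |
| Square stud | 4.7 mm | 4.7 mm | 0.55 s |

- **Depth:** Full travel is 10 mm, so all three presses were close to half. The force readings scatter by about 1 N, so the force-based depths are rough.
- **Approach under the shelf:** I leaned the tester about 37° for the round stud and 39° for the square one, each turned sideways, because one wrist joint's range blocked leaning straight ahead.
- **Last checks:** The final pictures show the tester upright with its guard centred over the slot. The mug, decanter and pitcher are within about 1 pixel of where they started in both cameras. The scoop agrees in the scene camera only, as it was not found in the last top picture.
- **Disagreement:** The scene camera placed things up to about 10 mm off in y from the other two cameras. I used the wrist camera's positions, and the presses confirmed the heights.

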